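Load the food dehydrator and start the fruit programme

TASK

Take the lid off the dehydrator and lay it aside, right way up, on a free place of the worktop. Stack all the trays of fruit slices squarely on the dehydrator, each seated in the one below, in any order, and put the lid back on top. Only then press its keys one after the other, each fully down: red power, orange fruit programme, blue timer, green start; leave the white herb key alone, never press two keys together, and do not push the mug or the jar about. If something gets knocked out of place, put it right, so that the machine is left with its trays and lid squarely seated.

Things in the scene. Friction and masses are not known exactly. Their poses are not given: they have to be found in the camera images.
- dryer_seat (a point): Compact food dehydrator, fixed: white, 246 mm deep, 172 wide. Centre of its seat, where the underside of the first tray comes to lie, 48 mm over the worktop. Around it a raised rim, 140 (y) x 110 mm (x) outside, wall 5, top 52 mm over the worktop; inside a round fan grille. x to the machine's back, y to its left, z up. In front a black panel 31 mm high, five round keys 34 mm apart, 139 mm before this point.
- tray_1_center (a point): Grey mesh tray of orange slices (may be absent), 140 (y) x 110 mm (x), wall 5, 31 high; ~0.16 kg. Foot (lowest 4 mm, 124 x 94) fits the seat rim or the tray below with 3 mm play a side: each tray raises the pile 27 mm. Grip the square hub in its middle: 30 x 30, sides along x, y, from the mesh (6 mm up) to 26 mm; mesh clear of fruit on its x sides. Point: hub centre, 15.5 mm over the underside. Half turns alike.
- tray_2_center (a point): Grey mesh tray of lemon slices (may be absent), 140 (y) x 110 mm (x), wall 5, 31 high; ~0.16 kg. Foot (lowest 4 mm, 124 x 94) fits the seat rim or the tray below with 3 mm play a side: each tray raises the pile 27 mm. Grip the square hub in its middle: 30 x 30, sides along x, y, from the mesh (6 mm up) to 26 mm; mesh clear of fruit on its x sides. Point: hub centre, 15.5 mm over the underside. Half turns alike.
- tray_3_center (a point): Grey mesh tray of blood-orange slices (may be absent), 140 (y) x 110 mm (x), wall 5, 31 high; ~0.16 kg. Foot (lowest 4 mm, 124 x 94) fits the seat rim or the tray below with 3 mm play a side: each tray raises the pile 27 mm. Grip the square hub in its middle: 30 x 30, sides along x, y, from the mesh (6 mm up) to 26 mm; mesh clear of fruit on its x sides. Point: hub centre, 15.5 mm over the underside. Half turns alike.
- tray_4_center (a point): Grey mesh tray of lime slices (may be absent), 140 (y) x 110 mm (x), wall 5, 31 high; ~0.16 kg. Foot (lowest 4 mm, 124 x 94) fits the seat rim or the tray below with 3 mm play a side: each tray raises the pile 27 mm. Grip the square hub in its middle: 30 x 30, sides along x, y, from the mesh (6 mm up) to 26 mm; mesh clear of fruit on its x sides. Point: hub centre, 15.5 mm over the underside. Half turns alike.
- lid_center (a point): White lid, at first on the machine's empty seat, with black vent slots, 140 (y) x 110 mm (x), plate top 13 mm over its underside, ~0.15 kg; same 4 mm foot (124 x 94) as the trays. Black square knob in its middle, 28 x 28 mm, sides along x and y, from 13 to 41 mm over the underside. Point: centre of the knob, 27 mm over the underside. Half turns are alike.
- key_power (a joint): Travel of the red power key, at the left end of the row as seen from the front of the machine (y = +0.068 in the dryer's frame). 0 = up, 0.005 m = fully down; a spring returns it; 4.5 N press it fully down; it counts as pressed from 3.5 mm.
- key_power_top (a point): Centre of the top of the red power key, at the left end of the row as seen from the front of the machine (y = +0.068 in the dryer's frame); round, 21 mm across; pressed straight down. The point moves with the key.
- key_herb (a joint): Travel of the white herb-programme key, second from the left (y = +0.034). 0 = up, 0.005 m = fully down; a spring returns it; 4.5 N press it fully down; it counts as pressed from 3.5 mm.
- key_herb_top (a point): Centre of the top of the white herb-programme key, second from the left (y = +0.034); round, 21 mm across; pressed straight down. The point moves with the key.
- key_fruit (a joint): Travel of the orange fruit-programme key, in the middle of the row (y = 0). 0 = up, 0.005 m = fully down; a spring returns it; 4.5 N press it fully down; it counts as pressed from 3.5 mm.
- key_fruit_top (a point): Centre of the top of the orange fruit-programme key, in the middle of the row (y = 0); round, 21 mm across; pressed straight down. The point moves with the key.
- key_timer (a joint): Travel of the blue timer key, fourth from the left (y = -0.034). 0 = up, 0.005 m = fully down; a spring returns it; 4.5 N press it fully down; it counts as pressed from 3.5 mm.
- key_timer_top (a point): Centre of the top of the blue timer key, fourth from the left (y = -0.034); round, 21 mm across; pressed straight down. The point moves with the key.
- key_start (a joint): Travel of the green start key, at the right end of the row (y = -0.068). 0 = up, 0.005 m = fully down; a spring returns it; 4.5 N press it fully down; it counts as pressed from 3.5 mm.
- key_start_top (a point): Centre of the top of the green start key, at the right end of the row (y = -0.068); round, 21 mm across; pressed straight down. The point moves with the key.
- mug: White mug, 83 mm across, 94 mm high, a bystander; origin at the centre of its underside.
- jar: Small jar of red jam with a dark cap, 62 mm across, 98 mm high, a bystander; origin at the centre of its underside.

How it is judged:
On the way, in this order (a step that is already met when the one before it is completed fails the run):
1. the lid has been taken off and laid aside on the worktop (horizontal distance between lid_center and dryer_seat above 0.12 m and height (world z) of lid_center below 0.05 m and angle between lid_center's own z axis and vertical below 0.35 rad and contact force between the fingers and lid below 0.3 N), for 0.2 s.
2. all trays present are stacked squarely on the seat and let go (horizontal distance between each of tray_1_center, tray_2_center, tray_3_center, tray_4_center and dryer_seat below 0.008 m and angle between the x axis of each of tray_1_center, tray_2_center, tray_3_center, tray_4_center and the x axis of dryer_seat, either way round below 0.07 rad and angle between each of tray_1_center, tray_2_center, tray_3_center, tray_4_center's own z axis and vertical below 0.03 rad and z of tray_1_center in the frame of dryer_seat between 0.005 and 0.085 m and z of tray_2_center in the frame of dryer_seat between 0.005 and 0.085 m and z of tray_3_center in the frame of dryer_seat between 0.005 and 0.085 m and z of tray_4_center in the frame of dryer_seat between 0.005 and 0.085 m and contact force between the fingers and tray_1 below 0.3 N and contact force between the fingers and tray_2 below 0.3 N and contact force between the fingers and tray_3 below 0.3 N and contact force between the fingers and tray_4 below 0.3 N), for 0.2 s.
3. the lid is seated on top of the pile and let go (all of step 2 and horizontal distance between lid_center and dryer_seat below 0.01 m and angle between the x axis of lid_center and the x axis of dryer_seat, either way round below 0.07 rad and angle between lid_center's own z axis and vertical below 0.03 rad and z of lid_center in the frame of dryer_seat above 0.005 m and z of lid_center in the frame of tray_1_center above 0.025 m and z of lid_center in the frame of tray_2_center above 0.025 m and z of lid_center in the frame of tray_3_center above 0.025 m and z of lid_center in the frame of tray_4_center above 0.025 m and contact force between the fingers and lid below 0.3 N), for 0.2 s.
4. the red power key is pressed (value of joint key_power above 0.0035 m), for 0.04 s.
5. the orange fruit key is pressed (value of joint key_fruit above 0.0035 m), for 0.04 s.
6. the blue timer key is pressed (value of joint key_timer above 0.0035 m), for 0.04 s.
7. the green start key is pressed (value of joint key_start above 0.0035 m), for 0.04 s.
At the end, for the whole second after the job is handed in: All trays present and the lid (on top) form one pile on the seat: centres within 8 mm (lid 10 mm) of the seat's centre, turned less than 4 degrees from it (either way round), level within 1.7 degrees, at rest; all keys are up again (horizontal distance between each of tray_1_center, tray_2_center, tray_3_center, tray_4_center and dryer_seat below 0.008 m and angle between the x axis of each of tray_1_center, tray_2_center, tray_3_center, tray_4_center, lid_center and the x axis of dryer_seat, either way round below 0.07 rad and angle between each of tray_1_center, tray_2_center, tray_3_center, tray_4_center, lid_center's own z axis and vertical below 0.03 rad and z of tray_1_center in the frame of dryer_seat between 0.005 and 0.085 m and z of tray_2_center in the frame of dryer_seat between 0.005 and 0.085 m and z of tray_3_center in the frame of dryer_seat between 0.005 and 0.085 m and z of tray_4_center in the frame of dryer_seat between 0.005 and 0.085 m and horizontal distance between lid_center and dryer_seat below 0.01 m and z of lid_center in the frame of dryer_seat above 0.005 m and z of lid_center in the frame of tray_1_center above 0.025 m and z of lid_center in the frame of tray_2_center above 0.025 m and z of lid_center in the frame of tray_3_center above 0.025 m and z of lid_center in the frame of tray_4_center above 0.025 m and linear speed of each of tray_1, tray_2, tray_3, tray_4, lid below 0.02 m/s and value of joint each of key_power, key_herb, key_fruit, key_timer, key_start below 0.0015 m); the robot touches nothing.
It fails at once if the white herb key is pressed (value of joint key_herb above 0.0025 m).
It fails at once if a key is pressed while the lid is off the machine (horizontal distance between lid_center and dryer_seat above 0.08 m and value of joint any of key_power, key_herb, key_fruit, key_timer, key_start above 0.0025 m).
It fails at once if two keys are down together (value of joint each of key_power, key_herb above 0.0025 m or value of joint each of key_power, key_fruit above 0.0025 m or value of joint each of key_power, key_timer above 0.0025 m or value of joint each of key_power, key_start above 0.0025 m or value of joint each of key_herb, key_fruit above 0.0025 m or value of joint each of key_herb, key_timer above 0.0025 m or value of joint each of key_herb, key_start above 0.0025 m or value of joint each of key_fruit, key_timer above 0.0025 m or value of joint each of key_fruit, key_start above 0.0025 m or value of joint each of key_timer, key_start above 0.0025 m).
It fails at once if the mug or the jar is pushed more than 6 cm or tipped over (distance of any of mug, jar from where it was at the start of the episode above 0.06 m or angle between any of mug, jar's own z axis and vertical above 0.6 rad).
Of tray_1, tray_2, tray_3, tray_4 only 2 to 3 are there at a start; the rules pass over those that are not, and their reading is None.
At some moment in a run one of tray_1, tray_2, tray_3, tray_4, lid may be knocked a few centimetres aside while the robot is not near it.
Once in a run the grip may slacken for a moment while it holds something.
It also fails if it takes over 210 s, if anything falls off the work surface, if the arm or the gripper's body presses on something with over 40 N, if the wrist force passes 120 N, or if a joint passes its speed limit or range.

ROBOT

A 6-joint arm with a two-finger parallel gripper is mounted at the origin on a cart in front of the work surface, level with it; the furniture and walls round the work are solid. World frame = base frame: x ahead of the robot, y to its left, z up, the work surface at z = 0. Lengths are in m, angles in rad, forces in N, time in s.
With the tool pointing down it reaches from about 0.35 to 0.775 m from the base axis. Payload 7.3 kg.
Tool frame: the origin (TCP) lies on the centre line of the jaws, within the pads' length; the fingertips stand ahead of it and the grasp point (between the pads) lies 11 mm behind it (robot.nose_length is the z of the fingertips in the tool frame, in m); z points along the fingers, y is the line along which they close (so a half turn about z gives the same grasp; the last joint's range is limited). The gripper opens to 92 mm and grips with 3 to 60 N. Pads are 19 mm wide; open, the fingers measure 130 mm over their backs; the gripper's body (75 mm by 190 mm) begins 47 mm behind the grasp point.
Start: joints at [1.165, 0.342, 1.524, -0, 1.275, -0.146], TCP at [0.135, 0.507, 0.235] pointing down, gripper open.
Joint ranges: [-2.53, 2.53], [-0.77, 2.02], [0.04, 2.7], [-1, 4.14], [0.28, 2.66], [-3.11, 3.11]. Speed limits (rad/s): [2.57, 2.57, 3.14, 3.14, 3.14, 3.14].

INTERFACE

Orientations are given as [roll, pitch, yaw] about the fixed x, y, z axes, in that order (R = Rz(yaw) Ry(pitch) Rx(roll)).
In Python, from cell import robot, cams gives the robot as it stands. The module is installed in compiled form; this text tells all that it offers.
- The arm moves only by the tool carry_out, never from a script. Its argument "deltas" is a list of rows, each a list of 7 numbers: the shift along the tool's x, y, z in cm, then the turn, a rotation vector about the tool's x, y, z in rad, then the opening, from 0 (shut) to 1 (fully open). A call has exactly 8 rows; each row shifts and turns the commanded pose from where the row before left it, along the tool's axes as they then stand; what a row does not reach is not made up. A row lasts 1/12 s, in which the tool goes at most 41.7 mm and 7.16 degrees, less where a joint would pass 70% of its speed; a pose out of reach is approached as far as the arm can. A call is refused whole if a number of a shift passes 4.17 or a number of a turn 0.125, either way. A call with a gripper value outside its range is refused whole. The fingers move at their own pace and stop on an object; "force" is the grip in N (left out, the last holds). Time passes only in rows, so rows that do not move let the fingers close, or fill a call up. It gives the time, the measured TCP pose, the force, the opening and the grip force at its end, in the units of the state.
- robot.observe(): the state, without advancing time (a new reading comes with each control period).
- cams.read_camera(name): name is "scene" or "top"; returns a dict with "image" (400x640x3 uint8, blue, green, red), "depth" (400x640 float32, m along the optical axis (not along the pixel's ray), 0 where there is no reading), "fx", "fy", "cx", "cy" (pixels), "D" ([k1, k2, p1, p2, k3] as OpenCV has them; the pictures are not rectified), "world_to_cam" (4x4, takes a point from world to camera coordinates). Camera axes: x right, y up, looking along -z (the intrinsics and any distortion apply to the point x, -y, -z); pixel columns grow to the right and rows downward; lengths in m; the calibration is good to about 2 mm. A picture is of the moment at which its call begins.
- robot.hand_in(): hands the job in; it is judged then, once.
The state is a dict: "time": time; "qpos": joint angles; "qvel": joint speeds; "joint_efforts": joint torques, N m; "tool_pos": TCP position; "tool_rot": TCP orientation; "contact_force": force on the tool from outside, world axes, zero at the start; "torque": the same for the moment, N m; "opening": finger opening in m; "grip_force": force on a finger pad.
Only numpy, scipy, OpenCV 4.12 (cv2) and the standard library are available. Lean on these libraries where they do the work, as an engineer would, in place of code of your own. Each camera call takes 0.05 s, during which the arm holds its last target. There are 200 camera calls.

## Working session

There is one attempt and no reset: what is moved stays moved. The work goes in short steps, Python scripts to look and compute and a tool call to move; the robot and the scene stay as the last step left them, time stands still between calls to the robot, and variables do not carry over. Pictures are saved under pics/ and viewed, at most 14 in all, crops included, and the job is handed in when it is done.

Besides the shell and the picture viewer there is one more tool, called after "Emit:" as name(argument=value, ...), one argument or row to a line, values as JSON. carry_out: Moves the arm, as the interface text tells. Its arguments: {"type":"object","properties":{"deltas":{"type":"array","items":{"type":"array","items":{"type":"number"}}},"force":{"type":"number"}},"required":["deltas"]}

```bash
mkdir -p pics; ls; cat > h.py <<'E'
import numpy as np, cv2
from cell import robot, cams
E
python3 - <<'E'
from h import *
s=robot.observe(); print({k:np.round(v,3) for k,v in s.items()}, robot.nose_length)
for n in ("scene","top"):
    c=cams.read_camera(n); cv2.imwrite(f"pics/{n}0.png",c["image"]); np.savez(f"{n}0.npz",**c)
    print(n,c["fx"],c["fy"],c["cx"],c["cy"],c["D"],np.round(c["world_to_cam"],3).tolist())
E
```

```text
pics
{'time': np.float64(0.0), 'qpos': array([ 1.165,  0.343,  1.525, -0.   ,  1.275, -0.146]), 'qvel': array([-0.001,  0.   ,  0.003,  0.   , -0.001,  0.   ]), 'joint_efforts': array([  0.   , -43.124, -24.423,   0.072,   0.056,  -0.   ]), 'tool_pos': array([0.135, 0.507, 0.234]), 'tool_rot': array([-3.14 , -0.   ,  2.882]), 'contact_force': array([ 0.263, -0.177, -0.328]), 'torque': array([-0.036, -0.011, -0.003]), 'grip_force': np.float64(0.0), 'opening': np.float64(0.092)} 0.008
scene 483.424981956674 483.424981956674 317.6143325544715 202.02008828863765 [-0.12498149  0.          0.          0.          0.        ] [[0.525, -0.851, -0.025, -0.393], [0.396, 0.218, 0.892, -0.26], [-0.754, -0.478, 0.451, -0.992], [0.0, 0.0, 0.0, 1.0]]
top 520.7450057093058 520.7450057093058 313.59236191743594 200.8091230014054 [-0.08517839  0.          0.          0.          0.        ] [[0.028, -1.0, 0.007, -0.114], [0.998, 0.028, 0.058, -0.584], [-0.059, 0.005, 0.998, -1.322], [0.0, 0.0, 0.0, 1.0]]
```

View pics/top0.png

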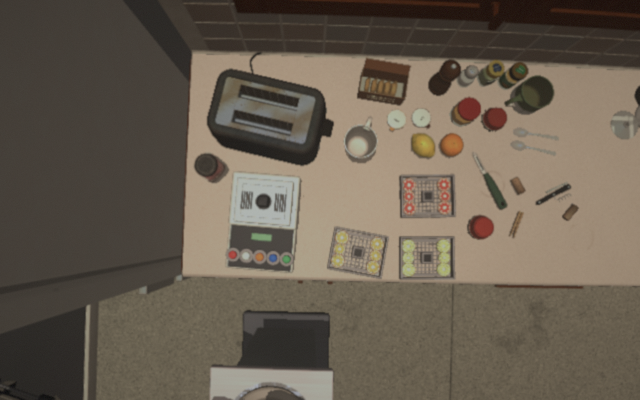

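View pics/scene0.png

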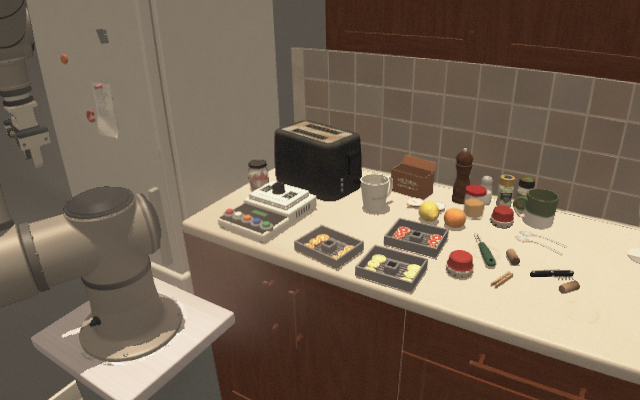

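The top view shows the dryer (lid about 263,201; keys at row 257), the mug (360,143), the jar (207,165), and three trays: yellow/orange (358,252), blood-orange (427,196) and lime (427,257). The toaster stands right behind the dryer. Next I'll measure.

```bash
cat >> h.py <<'E'
def rays(c,uv):
    K=np.array([[c["fx"],0,c["cx"]],[0,c["fy"],c["cy"]],[0,0,1.]])
    p=cv2.undistortPoints(np.asarray(uv,float).reshape(-1,1,2),K,np.asarray(c["D"],float)).reshape(-1,2)
    d=np.c_[p[:,0],-p[:,1],-np.ones(len(p))]
    T=np.linalg.inv(c["world_to_cam"]); return T[:3,3],d@T[:3,:3].T
def onplane(c,uv,z):
    o,d=rays(c,uv); return o+d*((z-o[2])/d[:,2])[:,None]
def project(c,P):
    P=np.atleast_2d(P); q=P@c["world_to_cam"][:3,:3].T+c["world_to_cam"][:3,3]
    K=np.array([[c["fx"],0,c["cx"]],[0,c["fy"],c["cy"]],[0,0,1.]])
    return cv2.projectPoints(q*[1,-1,-1],np.zeros(3),np.zeros(3),K,np.asarray(c["D"],float))[0].reshape(-1,2)
def cloud(c):
    h,w=c["depth"].shape; u,v=np.meshgrid(np.arange(w),np.arange(h))
    o,d=rays(c,np.c_[u.ravel(),v.ravel()]); P=o+d*c["depth"].reshape(-1,1).astype(float)
    P[c["depth"].ravel()==0]=np.nan; return P.reshape(h,w,3)
def rect(c,mask,z):
    """mask -> outline on plane z: centre, size, yaw of the short side"""
    ct=max(cv2.findContours(mask.astype(np.uint8),cv2.RETR_EXTERNAL,cv2.CHAIN_APPROX_NONE)[0],key=cv2.contourArea)
    P=onplane(c,ct.reshape(-1,2),z)[:,:2]
    (cx,cy),(a,b),ang=cv2.minAreaRect((P*1000).astype(np.float32))
    if a>b: a,b,ang=b,a,ang+90
    ang=(ang+90)%180-90
    return np.round([cx,cy,a,b,ang],1)
E
python3 - <<'E'
from h import *
c=dict(np.load("top0.npz")); P=cloud(c); Z=P[...,2]
print("table",np.nanmedian(Z[200:230,320:380]), np.nanstd(Z[200:215,320:340]))
for n,(x0,x1,y0,y1) in dict(lemon=(320,396,215,282),blood=(390,462,165,226),lime=(390,462,226,282)).items():
    m=np.zeros(Z.shape,bool); m[y0:y1,x0:x1]=(Z[y0:y1,x0:x1]>0.012)
    print(n,rect(c,m,.031), np.nanmax(Z[y0:y1,x0:x1]))
m=np.zeros(Z.shape,bool); m[165:225,222:305]=Z[165:225,222:305]>.054
print("lid",rect(c,m,.059),Z[201,263],Z[201,290],Z[250,265])
hsv=cv2.cvtColor(c["image"],cv2.COLOR_BGR2HSV)
m=np.zeros(Z.shape,bool); m[250:264,226:294]=(hsv[250:264,226:294,1]>110)&(hsv[250:264,226:294,2]>70)
nb,lab,st,ce=cv2.connectedComponentsWithStats(m.astype(np.uint8))
for i in range(1,nb):
    if st[i,4]>15: print(ce[i],st[i,4],onplane(c,ce[i],.036)[0],hsv[int(ce[i][1]),int(ce[i][0])],Z[int(ce[i][1]),int(ce[i][0])])
t=P[60:170,200:340][Z[60:170,200:340]>.06]; print("toaster zmax",t[:,2].max(),"minx per y")
for y in np.arange(-.05,.33,.02):
    k=t[(abs(t[:,1]-y)<.01)]; 
    if len(k): print(round(y,2),k[:,0].min().round(3),k[k[:,0].argmin(),2].round(3))
for n,(x0,x1,y0,y1) in dict(mug=(340,380,115,165),jar=(190,226,148,185)).items():
    t=P[y0:y1,x0:x1].reshape(-1,3);t=t[t[:,2]>.05]; print(n,t.min(0).round(3),t.max(0).round(3))
t=P[230:300,380:400].reshape(-1,3); print("edge",t[t[:,2]>-.02][:,0].min())
E
```

```text
table 0.00014256193293571418 0.0027809110306989317
lemon [ 459.1 -213.1  110.2  141.2   -9.1] 0.03872568611027516
blood [ 608.  -389.   110.3  142.1    1.7] 0.03897477902024393
lime [ 449.7 -389.6  109.5  141.7    1.2] 0.04069400079478047
lid [580.6  28.1 110.  140.1  -3. ] 0.08944540408817359 0.0595785398005233 0.02670578462905726
[232.23404255 254.44680851] 47 [0.44428981 0.1037268  0.036     ] [  2 150 167] 0.04858027562566125
[259.15217391 256.56521739] 46 [0.44098119 0.03549758 0.036     ] [ 15 150 170] 0.04773004085061694
[272.5 257.5] 32 [0.43960863 0.0017399  0.036     ] [109 130 149] 0.04278836026141786
toaster zmax 0.19868922241595244 minx per y
-0.05 0.678 0.078
-0.03 0.682 0.085
-0.01 0.686 0.068
0.01 0.69 0.067
0.03 0.695 0.068
0.05 0.698 0.075
0.07 0.703 0.072
0.09 0.707 0.073
0.11 0.711 0.061
0.13 0.656 0.074
0.15 0.652 0.103
0.17 0.652 0.1
0.19 0.652 0.095
mug [ 0.692 -0.249  0.05 ] [ 0.797 -0.167  0.1  ]
jar [0.63  0.134 0.05 ] [0.698 0.203 0.105]
edge 0.3811857356672703
```

```bash
cat > go.py <<'E'
# usage: go.py x y z yaw_deg [rows] : rows from the measured pose to a target pose, tool down
import sys; from h import *
from scipy.spatial.transform import Rotation as R
s=robot.observe(); p=np.array(s["tool_pos"]); r0=R.from_euler("xyz",s["tool_rot"])
a=[float(v) for v in sys.argv[1:5]]; t=np.array(a[:3])
r1=R.from_euler("xyz",[np.pi,0,np.radians(a[3])]); w=(r0.inv()*r1).as_rotvec()
n=int(sys.argv[5]) if len(sys.argv)>5 else int(np.ceil(max(np.linalg.norm(t-p)/.036,np.linalg.norm(w)/.115,1)))
print(n,"rows; turn/row",np.round(w/n,3),"t",round(s["time"],1),"pos",p.round(4),"yaw",np.degrees(s["tool_rot"][2]).round(2),"open",round(float(s["opening"]),4),"grip",round(float(s["grip_force"]),1),"F",np.round(s["contact_force"],1))
for i in range(n):
    d=(r0*R.from_rotvec(w*i/n)).inv().apply((t-p)/n)*100; print(np.round(d,2).tolist())
E
python3 - <<'E'
from h import *
c=dict(np.load("top0.npz")); P=cloud(c).reshape(-1,3); P=P[~np.isnan(P[:,0])]
k=P[(P[:,1]>.2)&(P[:,2]>.05)]
for y in np.arange(.22,.7,.06):
    q=k[abs(k[:,1]-y)<.03]
    if len(q): print(y.round(2),"x",q[:,0].min().round(3),q[:,0].max().round(3),"z",q[:,2].min().round(2),q[:,2].max().round(2))
c=dict(np.load("scene0.npz")); P=cloud(c).reshape(-1,3); P=P[~np.isnan(P[:,0])]
k=P[(P[:,1]>.2)&(P[:,2]>.05)]
for y in np.arange(.22,.9,.06):
    q=k[(abs(k[:,1]-y)<.03)&(k[:,0]>.3)]
    if len(q): print("s",y.round(2),"x",q[:,0].min().round(3),q[:,0].max().round(3),"z",q[:,2].min().round(2),q[:,2].max().round(2))
c=dict(np.load("top0.npz")); P=cloud(c).reshape(-1,3)
q=P[(P[:,1]>-.44)&(P[:,1]<-.34)&(P[:,0]>.67)&(P[:,0]<.75)&(P[:,2]>.02)]; print("behind blood",q.min(0).round(3))
E
python3 go.py .40 .15 .25 177
```

```text
0.22 x 0.657 0.99 z 0.05 0.32
0.28 x 0.345 0.991 z 0.05 0.8
0.34 x 0.344 0.992 z 0.05 0.3
0.4 x 0.147 0.153 z 0.29 0.31
0.46 x 0.131 0.169 z 0.23 0.38
0.52 x 0.146 0.184 z 0.22 0.39
0.58 x 0.14 0.164 z 0.22 0.29
s 0.22 x 0.968 0.997 z 0.13 0.56
s 0.28 x 0.338 0.997 z 0.05 0.61
s 0.34 x 0.34 0.996 z 0.05 0.61
s 0.4 x 0.357 0.378 z 0.05 0.62
s 0.46 x 0.35 0.378 z 0.05 0.62
s 0.52 x 0.357 0.378 z 0.05 0.62
s 0.58 x 0.358 0.377 z 0.05 0.62
s 0.64 x 0.36 0.377 z 0.05 0.62
s 0.7 x 0.365 0.378 z 0.05 0.63
s 0.76 x 0.365 0.378 z 0.05 0.63
s 0.82 x 0.3 0.39 z 0.05 0.63
s 0.88 x 0.373 0.373 z 0.07 0.07
behind blood [ 0.707 -0.44   0.021]
13 rows; turn/row [-0.    -0.    -0.016] t 0.1 pos [0.1347 0.5071 0.2341] yaw 165.12 open 0.0921 grip 0.0 F [ 0.5 -0.5 -0.6]
[-2.68, -2.13, -0.12]
[-2.64, -2.17, -0.12]
[-2.61, -2.21, -0.12]
[-2.57, -2.26, -0.12]
[-2.54, -2.3, -0.12]
[-2.5, -2.34, -0.12]
[-2.46, -2.38, -0.12]
[-2.42, -2.42, -0.12]
[-2.38, -2.45, -0.12]
[-2.35, -2.49, -0.12]
[-2.31, -2.53, -0.12]
[-2.26, -2.57, -0.12]
[-2.22, -2.6, -0.12]
```

```bash
cat > go.py <<'E'
# usage: go.py x,y,z,yaw_deg[,rows] ... : rows (cm, rad) from the measured pose through tool-down waypoints
import sys; from h import *
from scipy.spatial.transform import Rotation as R
s=robot.observe(); p=np.array(s["tool_pos"]); r0=R.from_euler("xyz",s["tool_rot"])
print("t",round(s["time"],1),"pos",p.round(4),"rpy",np.degrees(s["tool_rot"]).round(2),"open",round(float(s["opening"]),4),"grip",round(float(s["grip_force"]),1),"F",np.round(s["contact_force"],1))
for a in sys.argv[1:]:
    a=[float(v) for v in a.split(",")]; t=np.array(a[:3]); r1=R.from_euler("xyz",[np.pi,0,np.radians(a[3])]); w=(r0.inv()*r1).as_rotvec()
    n=int(a[4]) if len(a)>4 else int(np.ceil(max(np.linalg.norm(t-p)/.036,np.linalg.norm(w)/.115,1)))
    print(n,"rows")
    for i in range(n):
        d=(r0*R.from_rotvec(w*i/n)).inv().apply((t-p)/n)*100; print(np.round(np.r_[d,w/n],3).tolist())
    p,r0=t,r1
E
python3 go.py .20,.36,.25,205 .25,.25,.25,225 .33,.13,.25,200 .42,.06,.25,177 .5806,.0281,.2,177
```

```text
t 0.1 pos [0.1347 0.5071 0.2341] rpy [-1.7992e+02 -1.0000e-02  1.6512e+02] open 0.0921 grip 0.0 F [ 0.5 -0.5 -0.6]
7 rows
[-1.441, -1.791, -0.225, -0.0, -0.0, -0.099]
[-1.256, -1.925, -0.225, -0.0, -0.0, -0.099]
[-1.059, -2.04, -0.225, -0.0, -0.0, -0.099]
[-0.851, -2.135, -0.225, -0.0, -0.0, -0.099]
[-0.635, -2.209, -0.226, -0.0, -0.0, -0.099]
[-0.413, -2.262, -0.226, -0.0, -0.0, -0.099]
[-0.186, -2.291, -0.227, -0.0, -0.0, -0.099]
4 rows
[0.029, -3.021, -0.0, 0.0, 0.0, -0.087]
[0.292, -3.007, -0.0, 0.0, 0.0, -0.087]
[0.553, -2.97, -0.0, 0.0, 0.0, -0.087]
[0.81, -2.91, -0.0, 0.0, 0.0, -0.087]
5 rows
[0.566, -2.828, -0.0, 0.0, -0.0, 0.087]
[0.317, -2.867, -0.0, 0.0, -0.0, 0.087]
[0.066, -2.884, -0.0, 0.0, -0.0, 0.087]
[-0.186, -2.878, -0.0, 0.0, -0.0, 0.087]
[-0.436, -2.851, -0.0, 0.0, -0.0, 0.087]
4 rows
[-1.516, -2.414, -0.0, 0.0, -0.0, 0.1]
[-1.75, -2.25, -0.0, 0.0, -0.0, 0.1]
[-1.967, -2.063, -0.0, 0.0, -0.0, 0.1]
[-2.163, -1.856, -0.0, 0.0, -0.0, 0.1]
5 rows
[-3.241, -0.469, 1.0, 0.0, 0.0, 0.0]
[-3.241, -0.469, 1.0, 0.0, 0.0, 0.0]
[-3.241, -0.469, 1.0, 0.0, 0.0, 0.0]
[-3.241, -0.469, 1.0, 0.0, 0.0, 0.0]
[-3.241, -0.469, 1.0, 0.0, 0.0, 0.0]
```

Emit:
carry_out(
  deltas=[
    [-1.44,-1.79,-0.22,0,0,-0.1,1],
    [-1.26,-1.92,-0.22,0,0,-0.1,1],
    [-1.06,-2.04,-0.22,0,0,-0.1,1],
    [-0.85,-2.14,-0.22,0,0,-0.1,1],
    [-0.64,-2.21,-0.22,0,0,-0.1,1],
    [-0.41,-2.26,-0.22,0,0,-0.1,1],
    [-0.19,-2.29,-0.22,0,0,-0.1,1],
    [0.03,-3.02,0,0,0,-0.087,1],
  ],
)

```text
time: 0.77
tool_pos: [0.2132, 0.3325, 0.2503]
tool_rot: [3.141, 0.0, -2.608]
contact_force: [0.9, 0.2, -0.1]
opening: 0.0917
grip_force: 0.0
```

Emit:
carry_out(
  deltas=[
    [0.29,-3.0,0,0,0,-0.087,1],
    [0.55,-2.97,0,0,0,-0.087,1],
    [0.81,-2.91,0,0,0,-0.087,1],
    [0.57,-2.83,0,0,0,0.087,1],
    [0.32,-2.87,0,0,0,0.087,1],
    [0.07,-2.88,0,0,0,0.087,1],
    [-0.19,-2.88,0,0,0,0.087,1],
    [-0.44,-2.85,0,0,0,0.087,1],
  ],
)

```text
time: 1.43
tool_pos: [0.3316, 0.1296, 0.25]
tool_rot: [3.141, -0.0, -2.793]
contact_force: [0.5, 1.4, -0.1]
opening: 0.0915
grip_force: 0.0
```

```bash
python3 go.py .42,.06,.25,177,3 .5806,.0281,.16,177,5 .5806,.0281,.075,177,4
```

```text
t 1.4 pos [0.3316 0.1296 0.25  ] rpy [ 179.99   -0.   -160.02] open 0.0915 grip 0.0 F [ 0.5  1.4 -0.1]
3 rows
[-1.977, -3.188, 0.001, 0.0, -0.0, 0.134]
[-2.384, -2.896, 0.001, 0.0, -0.0, 0.134]
[-2.749, -2.552, 0.001, 0.0, -0.0, 0.134]
5 rows
[-3.241, -0.469, 1.8, 0.0, 0.0, 0.0]
[-3.241, -0.469, 1.8, 0.0, 0.0, 0.0]
[-3.241, -0.469, 1.8, 0.0, 0.0, 0.0]
[-3.241, -0.469, 1.8, 0.0, 0.0, 0.0]
[-3.241, -0.469, 1.8, 0.0, 0.0, 0.0]
4 rows
[-0.0, -0.0, 2.125, 0.0, 0.0, 0.0]
[-0.0, -0.0, 2.125, 0.0, 0.0, 0.0]
[-0.0, -0.0, 2.125, 0.0, 0.0, 0.0]
[-0.0, -0.0, 2.125, 0.0, 0.0, 0.0]
```

Emit:
carry_out(
  deltas=[
    [-1.98,-3.19,0,0,0,0.1,0.7],
    [-2.29,-2.98,0,0,0,0.1,0.7],
    [-2.57,-2.74,0,0,0,0.1,0.7],
    [-2.97,-0.8,1.8,0,0,0.1,0.7],
    [-3.24,-0.47,1.8,0,0,0,0.7],
    [-3.24,-0.47,1.8,0,0,0,0.7],
    [-3.24,-0.47,1.8,0,0,0,0.7],
    [-3.24,-0.47,1.8,0,0,0,0.7],
  ],
)

```text
time: 2.1
tool_pos: [0.5799, 0.0299, 0.1586]
tool_rot: [3.141, -0.001, 3.094]
contact_force: [-0.1, -0.2, -0.3]
opening: 0.064
grip_force: 0.0
```

```bash
python3 go.py .5806,.0281,.075,177,4
```

```text
t 2.1 pos [0.5799 0.0299 0.1586] rpy [ 1.7999e+02 -5.0000e-02  1.7730e+02] open 0.064 grip 0.0 F [-0.1 -0.2 -0.3]
4 rows
[-0.021, -0.044, 2.089, 0.0, -0.0, 0.001]
[-0.02, -0.044, 2.089, 0.0, -0.0, 0.001]
[-0.02, -0.044, 2.089, 0.0, -0.0, 0.001]
[-0.019, -0.044, 2.089, 0.0, -0.0, 0.001]
```

Emit:
carry_out(
  deltas=[
    [-0.02,-0.04,2.09,0,0,0,0.7],
    [-0.02,-0.04,2.09,0,0,0,0.7],
    [-0.02,-0.04,2.09,0,0,0,0.7],
    [-0.02,-0.04,2.09,0,0,0,0.7],
    [0,0,0,0,0,0,0.7],
    [0,0,0,0,0,0,0],
    [0,0,0,0,0,0,0],
    [0,0,0,0,0,0,0],
  ],
  force=30,
)

```text
time: 2.77
tool_pos: [0.5804, 0.0287, 0.0781]
tool_rot: [3.142, 0.003, 3.095]
contact_force: [-0.1, -0.2, 0.0]
opening: 0.0488
grip_force: 0.0
```

Emit:
carry_out(
  deltas=[
    [0,0,0,0,0,0,0],
    [0,0,0,0,0,0,0],
    [0,0,0,0,0,0,0],
    [0,0,-1,0,0,0,0],
    [0,0,-2,0,0,0,0],
    [0,0,-2,0,0,0,0],
    [0,0,-2,0,0,0,0],
    [0,0,0,0,0,0,0],
  ],
)

```text
time: 3.43
tool_pos: [0.5817, 0.0287, 0.1513]
tool_rot: [-3.141, 0.008, 3.095]
contact_force: [1.6, 0.2, -0.8]
opening: 0.0276
grip_force: 30.0
```

```bash
python3 go.py .605,-.185,.145,180,8 .605,-.185,.03,180,5
```

```text
t 3.4 pos [0.5817 0.0287 0.1513] rpy [-179.99    0.44  177.33] open 0.0276 grip 30.0 F [ 1.6  0.2 -0.8]
8 rows
[-0.415, -2.654, 0.082, -0.0, 0.001, -0.006]
[-0.4, -2.657, 0.081, -0.0, 0.001, -0.006]
[-0.384, -2.659, 0.081, -0.0, 0.001, -0.006]
[-0.369, -2.661, 0.08, -0.0, 0.001, -0.006]
[-0.353, -2.663, 0.08, -0.0, 0.001, -0.006]
[-0.338, -2.665, 0.08, -0.0, 0.001, -0.006]
[-0.323, -2.667, 0.079, -0.0, 0.001, -0.006]
[-0.307, -2.669, 0.079, -0.0, 0.001, -0.006]
5 rows
[0.0, -0.0, 2.3, 0.0, 0.0, 0.0]
[0.0, -0.0, 2.3, 0.0, 0.0, 0.0]
[0.0, -0.0, 2.3, 0.0, 0.0, 0.0]
[0.0, -0.0, 2.3, 0.0, 0.0, 0.0]
[0.0, -0.0, 2.3, 0.0, 0.0, 0.0]
```

Emit:
carry_out(
  deltas=[
    [-0.4,-2.65,0.1,0,0,-0.006,0],
    [-0.4,-2.65,0.1,0,0,-0.006,0],
    [-0.4,-2.65,0.1,0,0,-0.006,0],
    [-0.4,-2.65,0.1,0,0,-0.006,0],
    [-0.35,-2.65,0.1,0,0,-0.006,0],
    [-0.35,-2.65,0.1,0,0,-0.006,0],
    [-0.3,-2.65,0.1,0,0,-0.006,0],
    [-0.3,-2.65,0.1,0,0,-0.006,0],
  ],
)

```text
time: 4.1
tool_pos: [0.6026, -0.1851, 0.1379]
tool_rot: [3.141, -0.001, -3.14]
contact_force: [0.6, 0.6, -1.6]
opening: 0.0277
grip_force: 30.0
```

Emit:
carry_out(
  deltas=[
    [0,0,1.5,0,0,0,0],
    [0,0,1.5,0,0,0,0],
    [0,0,1.5,0,0,0,0],
    [0,0,1.5,0,0,0,0],
    [0,0,1.5,0,0,0,0],
    [0,0,0,0,0,0,0],
    [0,0,0,0,0,0,0],
    [0,0,0,0,0,0,0],
  ],
)

```text
time: 4.77
tool_pos: [0.6033, -0.1841, 0.0641]
tool_rot: [-3.141, 0.001, -3.14]
contact_force: [-0.8, -1.0, -1.5]
opening: 0.0277
grip_force: 30.0
```

```bash
python3 - <<'E'
from h import *
c=cams.read_camera("scene"); cv2.imwrite("pics/s1.png",c["image"][150:300,180:500])
E
python3 go.py .605,-.185,.03,180,5
```

```text
t 4.8 pos [ 0.6036 -0.1841  0.0645] rpy [-1.7997e+02  9.0000e-02 -1.7993e+02] open 0.0278 grip 30.0 F [-0.6  0.7 -1.7]
5 rows
[-0.027, -0.017, 0.691, -0.0, 0.0, 0.0]
[-0.028, -0.017, 0.691, -0.0, 0.0, 0.0]
[-0.028, -0.017, 0.691, -0.0, 0.0, 0.0]
[-0.028, -0.017, 0.691, -0.0, 0.0, 0.0]
[-0.028, -0.017, 0.691, -0.0, 0.0, 0.0]
```

View pics/s1.png

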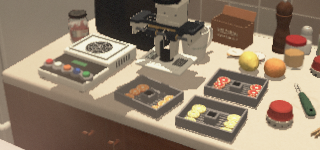

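The lid is held level at about (180,62) in the crop, over the free place, and the dryer's grille is bare. Lowering it now.

Emit:
carry_out(
  deltas=[
    [0,0,1,0,0,0,0],
    [0,0,1,0,0,0,0],
    [0,0,0.7,0,0,0,0],
    [0,0,0.4,0,0,0,0],
    [0,0,0.3,0,0,0,0],
    [0,0,0.1,0,0,0,0],
    [0,0,0,0,0,0,0],
    [0,0,0,0,0,0,0],
  ],
)

```text
time: 5.48
tool_pos: [0.6024, -0.1836, 0.0293]
tool_rot: [3.141, -0.001, -3.14]
contact_force: [-5.0, 2.3, 7.6]
opening: 0.0279
grip_force: 30.0
```

Emit:
carry_out(
  deltas=[
    [0,0,0,0,0,0,0.7],
    [0,0,0,0,0,0,0.7],
    [0,0,0,0,0,0,0.7],
    [0,0,0,0,0,0,0.7],
    [0,0,0,0,0,0,0.7],
    [0,0,-2,0,0,0,0.7],
    [0,0,-3,0,0,0,0.7],
    [0,0,-3,0,0,0,0.7],
  ],
)

```text
time: 6.15
tool_pos: [0.6024, -0.1837, 0.1083]
tool_rot: [3.14, -0.002, -3.14]
contact_force: [1.1, 0.5, -0.2]
opening: 0.0643
grip_force: 0.0
```

```bash
python3 go.py .55,-.2,.15,130,8 .4591,-.2131,.12,81,8 
```

```text
t 6.2 pos [ 0.6024 -0.1837  0.1083] rpy [ 1.7993e+02 -1.4000e-01 -1.7993e+02] open 0.0643 grip 0.0 F [ 1.1  0.5 -0.2]
8 rows
[0.656, -0.203, -0.519, 0.0, -0.0, 0.109]
[0.63, -0.273, -0.52, 0.0, -0.0, 0.109]
[0.596, -0.34, -0.52, 0.0, -0.0, 0.109]
[0.555, -0.403, -0.52, 0.0, -0.0, 0.109]
[0.508, -0.461, -0.52, 0.0, -0.0, 0.109]
[0.454, -0.514, -0.52, 0.0, -0.0, 0.109]
[0.396, -0.56, -0.521, 0.0, -0.0, 0.109]
[0.332, -0.6, -0.521, 0.0, -0.0, 0.109]
8 rows
[0.605, -0.976, 0.375, 0.0, -0.0, 0.107]
[0.497, -1.035, 0.375, 0.0, -0.0, 0.107]
[0.384, -1.082, 0.375, 0.0, -0.0, 0.107]
[0.267, -1.117, 0.375, 0.0, -0.0, 0.107]
[0.146, -1.139, 0.375, 0.0, -0.0, 0.107]
[0.024, -1.148, 0.375, 0.0, -0.0, 0.107]
[-0.099, -1.144, 0.375, 0.0, -0.0, 0.107]
[-0.221, -1.127, 0.375, 0.0, -0.0, 0.107]
```

Emit:
carry_out(
  deltas=[
    [0.66,-0.2,-0.5,0,0,0.109,0.5],
    [0.63,-0.27,-0.5,0,0,0.109,0.5],
    [0.6,-0.34,-0.5,0,0,0.109,0.5],
    [0.56,-0.4,-0.5,0,0,0.109,0.5],
    [0.51,-0.46,-0.5,0,0,0.109,0.5],
    [0.45,-0.51,-0.5,0,0,0.109,0.5],
    [0.4,-0.56,-0.5,0,0,0.109,0.5],
    [0.33,-0.6,-0.5,0,0,0.109,0.5],
  ],
)

```text
time: 6.82
tool_pos: [0.5502, -0.2002, 0.1487]
tool_rot: [3.142, -0.0, 2.265]
contact_force: [0.2, -0.5, -0.1]
opening: 0.0457
grip_force: 0.0
```

Emit:
carry_out(
  deltas=[
    [0.6,-0.98,0.4,0,0,0.107,0.5],
    [0.5,-1.04,0.4,0,0,0.107,0.5],
    [0.38,-1.08,0.4,0,0,0.107,0.5],
    [0.27,-1.12,0.4,0,0,0.107,0.5],
    [0.15,-1.14,0.4,0,0,0.107,0.5],
    [0.02,-1.15,0.4,0,0,0.107,0.5],
    [-0.1,-1.14,0.4,0,0,0.107,0.5],
    [-0.22,-1.13,0.4,0,0,0.107,0.5],
  ],
)

```text
time: 7.48
tool_pos: [0.4591, -0.2135, 0.1164]
tool_rot: [3.141, 0.0, 1.41]
contact_force: [-0.6, -0.2, -0.2]
opening: 0.046
grip_force: 0.0
```

```bash
cat > chk.py <<'E'
# pile-independent check: seat rim, loose trays and lid from the top camera (saved as last.npz)
from h import *
c=cams.read_camera("top"); np.savez("last.npz",**c); P=cloud(c); Z=P[...,2]
X,Y=P[...,0],P[...,1]
def box(n,x,y,lo,z,r=.09,hi=1):
    m=(abs(X-x)<r)&(abs(Y-y)<r)&(Z>lo)&(Z<hi)
    print(n,rect(c,m,z) if m.sum()>50 else "none")
E
python3 - <<'E'
from chk import *
box("lid",.6024,-.184,.006,.013,hi=.06); box("blood",.608,-.389,.012,.031,.1,.05); box("lime",.45,-.39,.012,.031,.078,.05); box("seat",.5806,.028,.046,.052,.08,.06)
cv2.imwrite("pics/t2.png",c["image"][140:290,180:480])
E
python3 go.py .4591,-.2131,.017,81,6
```

```text
lid [ 603.2 -184.4  112.1  140.2   -1.1]
blood [ 608.  -389.   110.3  142.2    1.7]
lime [ 449.7 -389.6  109.5  141.7    1.2]
seat [579.4  27.4 125.3 156.8  -1.3]
t 7.5 pos [ 0.4568 -0.2132  0.1154] rpy [-1.7983e+02 -5.0000e-02  8.0390e+01] open 0.0458 grip 0.0 F [-2.2 -1.  -0.6]
6 rows
[0.007, 0.042, 1.641, -0.001, -0.0, -0.002]
[0.007, 0.042, 1.641, -0.001, -0.0, -0.002]
[0.007, 0.041, 1.641, -0.001, -0.0, -0.002]
[0.007, 0.04, 1.641, -0.001, -0.0, -0.002]
[0.008, 0.039, 1.641, -0.001, -0.0, -0.002]
[0.008, 0.038, 1.641, -0.001, -0.0, -0.002]
```

View pics/t2.png

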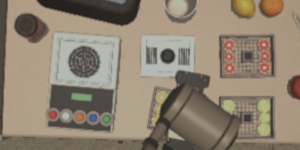

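The lid lies upright at (168,55) in the crop, and the trays are unmoved. Descending on the lemon/orange tray.

Emit:
carry_out(
  deltas=[
    [0,0,2.2,0,0,0,0.5],
    [0,0,2.2,0,0,0,0.5],
    [0,0,2.2,0,0,0,0.5],
    [0,0,1.6,0,0,0,0.5],
    [0,0,1.0,0,0,0,0.5],
    [0,0,0.6,0,0,0,0.5],
    [0,0,0,0,0,0,0.5],
    [0,0,0,0,0,0,0.5],
  ],
)

```text
time: 8.2
tool_pos: [0.46, -0.2136, 0.0189]
tool_rot: [3.141, 0.0, 1.415]
contact_force: [0.3, 0.2, -0.0]
opening: 0.046
grip_force: 0.0
```

Emit:
carry_out(
  deltas=[
    [0,0,0.15,0,0,0,0.5],
    [0,0,0,0,0,0,0],
    [0,0,0,0,0,0,0],
    [0,0,0,0,0,0,0],
    [0,0,0,0,0,0,0],
    [0,0,0,0,0,0,0],
    [0,0,-0.5,0,0,0,0],
    [0,0,-1.5,0,0,0,0],
  ],
  force=30,
)

```text
time: 8.87
tool_pos: [0.4585, -0.2127, 0.0357]
tool_rot: [-3.138, -0.002, 1.415]
contact_force: [-0.1, -0.2, -0.6]
opening: 0.0299
grip_force: 30.0
```

Emit:
carry_out(
  deltas=[
    [0,0,-2.5,0,0,0,0],
    [0,0,-2.5,0,0,0,0],
    [0,0,-2.5,0,0,0,0],
    [0,0,-2.0,0,0,0,0],
    [0,0,-1,0,0,0,0],
    [0,0,0,0,0,0,0],
    [0,0,0,0,0,0,0],
    [0,0,0,0,0,0,0],
  ],
)

```text
time: 9.53
tool_pos: [0.4588, -0.213, 0.1406]
tool_rot: [-3.139, -0.001, 1.415]
contact_force: [-0.1, 1.0, -1.5]
opening: 0.0301
grip_force: 30.0
```

```bash
python3 go.py .5802,.0281,.14,87,12 .5802,.0281,.085,87,6
```

```text
t 9.5 pos [ 0.4588 -0.213   0.1406] rpy [-1.7987e+02 -7.0000e-02  8.1060e+01] open 0.0301 grip 30.0 F [-0.1  1.  -1.5]
12 rows
[2.142, 0.687, 0.006, -0.0, -0.0, -0.009]
[2.136, 0.706, 0.006, -0.0, -0.0, -0.009]
[2.13, 0.724, 0.006, -0.0, -0.0, -0.009]
[2.123, 0.742, 0.006, -0.0, -0.0, -0.009]
[2.117, 0.761, 0.006, -0.0, -0.0, -0.009]
[2.11, 0.779, 0.006, -0.0, -0.0, -0.009]
[2.103, 0.797, 0.006, -0.0, -0.0, -0.009]
[2.096, 0.815, 0.006, -0.0, -0.0, -0.009]
[2.089, 0.833, 0.005, -0.0, -0.0, -0.009]
[2.082, 0.851, 0.005, -0.0, -0.0, -0.009]
[2.075, 0.869, 0.005, -0.0, -0.0, -0.009]
[2.067, 0.887, 0.005, -0.0, -0.0, -0.009]
6 rows
[0.0, -0.0, 0.917, 0.0, 0.0, 0.0]
[0.0, -0.0, 0.917, 0.0, 0.0, 0.0]
[0.0, -0.0, 0.917, 0.0, 0.0, 0.0]
[0.0, -0.0, 0.917, 0.0, 0.0, 0.0]
[0.0, -0.0, 0.917, 0.0, 0.0, 0.0]
[0.0, -0.0, 0.917, 0.0, 0.0, 0.0]
```

Emit:
carry_out(
  deltas=[
    [2.14,0.69,0,0,0,-0.009,0],
    [2.14,0.71,0,0,0,-0.009,0],
    [2.13,0.72,0,0,0,-0.009,0],
    [2.12,0.74,0,0,0,-0.009,0],
    [2.12,0.76,0,0,0,-0.009,0],
    [2.11,0.78,0,0,0,-0.009,0],
    [2.1,0.8,0,0,0,-0.009,0],
    [2.1,0.81,0,0,0,-0.009,0],
  ],
)

```text
time: 10.2
tool_pos: [0.5398, -0.0514, 0.1401]
tool_rot: [-3.138, -0.001, 1.487]
contact_force: [0.3, 0.4, -1.1]
opening: 0.0298
grip_force: 30.0
```

Emit:
carry_out(
  deltas=[
    [2.09,0.83,0,0,0,-0.009,0],
    [2.08,0.85,0,0,0,-0.009,0],
    [2.07,0.87,0,0,0,-0.009,0],
    [1.2,0.5,0,0,0,-0.009,0],
    [0.87,0.39,0,0,0,0,0],
    [0,0,0,0,0,0,0],
    [0,0,0,0,0,0,0],
    [0,0,0,0,0,0,0],
  ],
)

```text
time: 10.87
tool_pos: [0.5798, 0.027, 0.1416]
tool_rot: [-3.141, 0.0, 1.522]
contact_force: [0.1, 0.3, -1.7]
opening: 0.0296
grip_force: 30.0
```

```bash
python3 - <<'E'
from h import *
for n in ("scene","top"):
    c=cams.read_camera(n); cv2.imwrite(f"pics/{n}3.png",c["image"][100:300,180:480] if n=="top" else c["image"][150:300,180:480])
E
python3 go.py .5802,.0281,.0675,87,8
```

```text
t 11.0 pos [0.58   0.0269 0.142 ] rpy [-1.7998e+02  1.0000e-02  8.7170e+01] open 0.0296 grip 30.0 F [-0.5  0.4 -1.6]
8 rows
[0.015, 0.002, 0.931, -0.0, 0.0, 0.0]
[0.015, 0.002, 0.931, -0.0, 0.0, 0.0]
[0.015, 0.002, 0.931, -0.0, 0.0, 0.0]
[0.015, 0.002, 0.931, -0.0, 0.0, 0.0]
[0.015, 0.002, 0.931, -0.0, 0.0, 0.0]
[0.015, 0.002, 0.931, -0.0, 0.0, 0.0]
[0.015, 0.002, 0.931, -0.0, 0.0, 0.0]
[0.015, 0.002, 0.931, -0.0, 0.0, 0.0]
```

View pics/scene3.png

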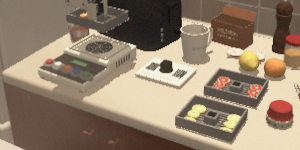

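The tray is held over the seat (crop ~100,18), clear of the toaster, and the seat is empty. Lowering.

Emit:
carry_out(
  deltas=[
    [0.06,0.02,1.5,0,0,0,0],
    [0.04,0,1.5,0,0,0,0],
    [0,0,1.5,0,0,0,0],
    [0,0,1.3,0,0,0,0],
    [0,0,0.8,0,0,0,0],
    [0,0,0.4,0,0,0,0],
    [0,0,0.3,0,0,0,0],
    [0,0,0,0,0,0,0],
  ],
)

```text
time: 11.63
tool_pos: [0.5806, 0.0287, 0.069]
tool_rot: [-3.142, -0.0, 1.522]
contact_force: [0.9, -0.9, -1.0]
opening: 0.0298
grip_force: 30.0
```

Emit:
carry_out(
  deltas=[
    [0,0,0.1,0,0,0,0],
    [0,0,0.1,0,0,0,0],
    [0,0,0.1,0,0,0,0],
    [0,0,0,0,0,0,0],
    [0,0,0,0,0,0,0],
    [0,0,0,0,0,0,0],
    [0,0,0,0,0,0,0],
    [0,0,0,0,0,0,0],
  ],
)

```text
time: 12.3
tool_pos: [0.5806, 0.0289, 0.0661]
tool_rot: [3.141, -0.0, 1.523]
contact_force: [-0.8, 0.4, -1.0]
opening: 0.0299
grip_force: 30.0
```

Emit:
carry_out(
  deltas=[
    [0,0,0.1,0,0,0,0],
    [0,0,0.05,0,0,0,0],
    [0,0,0,0,0,0,0],
    [0,0,0,0,0,0,0.5],
    [0,0,0,0,0,0,0.5],
    [0,0,0,0,0,0,0.5],
    [0,0,0,0,0,0,0.5],
    [0,0,0,0,0,0,0.5],
  ],
)

```text
time: 12.97
tool_pos: [0.5806, 0.0289, 0.0644]
tool_rot: [-3.142, -0.0, 1.523]
contact_force: [0.3, -0.0, 0.4]
opening: 0.0457
grip_force: 0.0
```

Emit:
carry_out(
  deltas=[
    [0,0,-1.5,0,0,0,0.5],
    [0,0,-2.5,0,0,0,0.5],
    [0,0,-3,0,0,0,0.5],
    [0,0,-3,0,0,0,0.5],
    [-2,-1,0,0,0,0,0.5],
    [-3,-1,0,0,0,0,0.5],
    [-3,-1,0,0,0,0,0.5],
    [-3,-1,0,0,0,0,0.5],
  ],
)

```text
time: 13.63
tool_pos: [0.5348, -0.0798, 0.1647]
tool_rot: [3.141, 0.0, 1.524]
contact_force: [0.3, -0.1, 0.1]
opening: 0.046
grip_force: 0.0
```

```bash
python3 - <<'E'
from chk import *
box("pile",.5806,.028,.066,.079,.09,.09); box("lid",.6024,-.184,.006,.013,hi=.06); box("blood",.608,-.389,.012,.031,.1,.05); box("lime",.45,-.39,.012,.031,.078,.05)
E
python3 go.py .4497,-.3896,.12,91.2
```

```text
pile [583.2  45.2 107.7 110.   87.3]
lid [ 603.2 -187.6  109.8  137.3   -0. ]
blood [ 608.  -388.9  110.3  142.3    1.7]
lime [ 449.7 -389.6  109.5  141.7    1.2]
t 13.7 pos [ 0.5331 -0.0847  0.1645] rpy [-1.7994e+02  1.6000e-01  8.7160e+01] open 0.0459 grip 0.0 F [ 0.6 -4.2  0.5]
9 rows
[-3.428, -0.757, 0.505, -0.0, 0.0, -0.008]
[-3.422, -0.784, 0.504, -0.0, 0.0, -0.008]
[-3.416, -0.811, 0.503, -0.0, 0.0, -0.008]
[-3.41, -0.838, 0.502, -0.0, 0.0, -0.008]
[-3.403, -0.864, 0.501, -0.0, 0.0, -0.008]
[-3.396, -0.891, 0.499, -0.0, 0.0, -0.008]
[-3.389, -0.918, 0.498, -0.0, 0.0, -0.008]
[-3.382, -0.944, 0.497, -0.0, 0.0, -0.008]
[-3.375, -0.971, 0.496, -0.0, 0.0, -0.008]
```

Emit:
carry_out(
  deltas=[
    [-3.9,-0.9,0.5,0,0,-0.01,0.5],
    [-3.9,-0.9,0.5,0,0,-0.01,0.5],
    [-3.9,-0.9,0.5,0,0,-0.01,0.5],
    [-3.9,-0.95,0.5,0,0,-0.01,0.5],
    [-3.9,-1.0,0.5,0,0,-0.01,0.5],
    [-3.9,-1.0,0.5,0,0,-0.01,0.5],
    [-3.9,-1.0,0.5,0,0,-0.01,0.5],
    [-3.3,-1.0,0.5,0,0,0,0.5],
  ],
)

```text
time: 14.35
tool_pos: [0.4539, -0.3866, 0.1242]
tool_rot: [3.141, 0.001, 1.592]
contact_force: [0.9, 0.1, 0.9]
opening: 0.0458
grip_force: 0.0
```

```bash
python3 - <<'E'
from chk import *
box("pile",.5806,.028,.066,.079,.09,.09); box("lid",.6024,-.184,.006,.013,hi=.06)
E
python3 go.py .4497,-.3896,.018,91.2
```

```text
pile [582.4  28.7 110.  140.6  -2.7]
lid [ 603.5 -184.   111.4  139.7    1.2]
t 14.4 pos [ 0.4519 -0.392   0.1232] rpy [-179.96    0.19   91.03] open 0.046 grip 0.0 F [-1.5 -3.5 -0.6]
3 rows
[0.093, -0.069, 3.506, -0.0, 0.001, -0.001]
[0.09, -0.069, 3.506, -0.0, 0.001, -0.001]
[0.086, -0.07, 3.506, -0.0, 0.001, -0.001]
```

Emit:
carry_out(
  deltas=[
    [0.1,-0.15,2.0,0,0,0,0.5],
    [0,-0.1,2.0,0,0,0,0.5],
    [0,0,2.0,0,0,0,0.5],
    [0,0,1.5,0,0,0,0.5],
    [0,0,0.7,0,0,0,0.5],
    [0,0,0.3,0,0,0,0.5],
    [0,0,0,0,0,0,0.5],
    [0,0,0,0,0,0,0.5],
  ],
)

```text
time: 15.07
tool_pos: [0.4527, -0.3834, 0.0403]
tool_rot: [3.141, 0.001, 1.593]
contact_force: [0.7, 0.3, -1.3]
opening: 0.0458
grip_force: 0.0
```

```bash
python3 go.py .4497,-.3896,.0175,91.2
```

```text
t 15.1 pos [ 0.4527 -0.3834  0.0403] rpy [1.7995e+02 5.0000e-02 9.1270e+01] open 0.0458 grip 0.0 F [ 0.7  0.3 -1.3]
1 rows
[-0.615, -0.317, 2.278, 0.001, 0.001, 0.001]
```

Emit:
carry_out(
  deltas=[
    [-0.6,-0.3,0,0,0,0,0.5],
    [0,0,0.6,0,0,0,0.5],
    [0,0,0.8,0,0,0,0.5],
    [0,0,0.5,0,0,0,0.5],
    [0,0,0.35,0,0,0,0.5],
    [0,0,0,0,0,0,0.5],
    [0,0,0,0,0,0,0],
    [0,0,0,0,0,0,0],
  ],
)

```text
time: 15.73
tool_pos: [0.4494, -0.3892, 0.017]
tool_rot: [3.141, -0.0, 1.593]
contact_force: [0.1, 0.1, 0.2]
opening: 0.0369
grip_force: 0.0
```

Emit:
carry_out(
  deltas=[
    [0,0,0,0,0,0,0],
    [0,0,0,0,0,0,0],
    [0,0,0,0,0,0,0],
    [0,0,0,0,0,0,0],
    [0,0,0,0,0,0,0],
    [0,0,0,0,0,0,0],
    [0,0,0,0,0,0,0],
    [0,0,0,0,0,0,0],
  ],
)

```text
time: 16.4
tool_pos: [0.4494, -0.3892, 0.0172]
tool_rot: [3.141, 0.0, 1.593]
contact_force: [-0.4, 0.7, 2.2]
opening: 0.03
grip_force: 30.0
```

Emit:
carry_out(
  deltas=[
    [0,0,-0.7,0,0,0,0],
    [0,0,-2,0,0,0,0],
    [0,0,-3,0,0,0,0],
    [0,0,-3,0,0,0,0],
    [0,0,-3,0,0,0,0],
    [0,0,-2.3,0,0,0,0],
    [0,0,-1,0,0,0,0],
    [0,0,0,0,0,0,0],
  ],
)

```text
time: 17.07
tool_pos: [0.4501, -0.39, 0.1696]
tool_rot: [3.138, 0.004, 1.593]
contact_force: [0.2, -0.8, -1.2]
opening: 0.0296
grip_force: 30.0
```

```bash
python3 go.py .5815,.0284,.165,87,16 
```

```text
t 17.1 pos [ 0.4501 -0.39    0.1696] rpy [179.82   0.21  91.26] open 0.0296 grip 30.0 F [ 0.2 -0.8 -1.2]
16 rows
[2.596, 0.879, 0.022, 0.0, 0.0, 0.005]
[2.6, 0.867, 0.023, 0.0, 0.0, 0.005]
[2.604, 0.855, 0.023, 0.0, 0.0, 0.005]
[2.608, 0.842, 0.023, 0.0, 0.0, 0.005]
[2.612, 0.83, 0.024, 0.0, 0.0, 0.005]
[2.616, 0.818, 0.024, 0.0, 0.0, 0.005]
[2.62, 0.806, 0.025, 0.0, 0.0, 0.005]
[2.624, 0.794, 0.025, 0.0, 0.0, 0.005]
[2.627, 0.782, 0.025, 0.0, 0.0, 0.005]
[2.631, 0.769, 0.026, 0.0, 0.0, 0.005]
[2.634, 0.757, 0.026, 0.0, 0.0, 0.005]
[2.638, 0.745, 0.027, 0.0, 0.0, 0.005]
[2.641, 0.733, 0.027, 0.0, 0.0, 0.005]
[2.645, 0.72, 0.028, 0.0, 0.0, 0.005]
[2.648, 0.708, 0.028, 0.0, 0.0, 0.005]
[2.651, 0.696, 0.028, 0.0, 0.0, 0.005]
```

Emit:
carry_out(
  deltas=[
    [2.6,0.88,0,0,0,0.005,0],
    [2.6,0.87,0,0,0,0.005,0],
    [2.6,0.86,0,0,0,0.005,0],
    [2.6,0.84,0,0,0,0.005,0],
    [2.6,0.83,0,0,0,0.005,0],
    [2.6,0.82,0,0,0,0.005,0],
    [2.6,0.81,0,0,0,0.005,0],
    [2.6,0.8,0,0,0,0.005,0],
  ],
)

```text
time: 17.73
tool_pos: [0.5147, -0.1791, 0.1648]
tool_rot: [-3.138, -0.002, 1.552]
contact_force: [0.1, 0.2, -1.1]
opening: 0.0298
grip_force: 30.0
```

Emit:
carry_out(
  deltas=[
    [2.6,0.78,0,0,0,0.005,0],
    [2.6,0.77,0,0,0,0.005,0],
    [2.6,0.76,0,0,0,0.005,0],
    [2.6,0.75,0,0,0,0.005,0],
    [2.6,0.74,0,0,0,0.005,0],
    [2.0,0.6,0,0,0,0.005,0],
    [1.5,0.4,0,0,0,0.005,0],
    [1.0,0.3,0,0,0,0.005,0],
  ],
)

```text
time: 18.4
tool_pos: [0.5714, -0.0057, 0.1648]
tool_rot: [-3.138, -0.001, 1.514]
contact_force: [-0.4, -0.2, -0.3]
opening: 0.0297
grip_force: 30.0
```

```bash
python3 go.py .5815,.0284,.165,87,4 
```

```text
t 18.4 pos [ 0.5714 -0.0057  0.1648] rpy [-1.7978e+02 -4.0000e-02  8.6750e+01] open 0.0297 grip 30.0 F [-0.4 -0.2 -0.3]
4 rows
[0.866, 0.203, -0.006, -0.001, -0.0, -0.001]
[0.865, 0.204, -0.006, -0.001, -0.0, -0.001]
[0.865, 0.205, -0.006, -0.001, -0.0, -0.001]
[0.865, 0.206, -0.006, -0.001, -0.0, -0.001]
```

Emit:
carry_out(
  deltas=[
    [0.86,0.2,0,0,0,0,0],
    [0.86,0.2,0,0,0,0,0],
    [0.86,0.2,0,0,0,0,0],
    [0.86,0.2,0,0,0,0,0],
    [0,0,0,0,0,0,0],
    [0,0,0,0,0,0,0],
    [0,0,0,0,0,0,0],
    [0,0,0,0,0,0,0],
  ],
)

```text
time: 19.07
tool_pos: [0.5821, 0.0257, 0.1671]
tool_rot: [3.142, 0.0, 1.512]
contact_force: [0.4, -0.1, -1.2]
opening: 0.0295
grip_force: 30.0
```

```bash
python3 - <<'E'
from chk import *
box("lid",.6024,-.184,.006,.013,hi=.06); box("blood",.608,-.389,.012,.031,.1,.05)
c=cams.read_camera("scene"); cv2.imwrite("pics/s4.png",c["image"][130:330,180:480])
E
python3 go.py .5815,.0284,.0955,87,8 
```

```text
lid [ 603.2 -183.   111.2  142.4   -0.7]
blood [ 608.  -388.9  110.3  142.4    1.7]
t 19.2 pos [0.5821 0.0258 0.1671] rpy [180.    -0.    86.64] open 0.0297 grip 30.0 F [-0.4 -0.5 -1.6]
8 rows
[0.032, -0.009, 0.895, 0.0, -0.0, -0.001]
[0.032, -0.009, 0.895, 0.0, -0.0, -0.001]
[0.032, -0.009, 0.895, 0.0, -0.0, -0.001]
[0.032, -0.009, 0.895, 0.0, -0.0, -0.001]
[0.032, -0.009, 0.895, 0.0, -0.0, -0.001]
[0.032, -0.009, 0.895, 0.0, -0.0, -0.001]
[0.032, -0.009, 0.895, 0.0, -0.0, -0.001]
[0.032, -0.009, 0.895, 0.0, -0.0, -0.001]
```

View pics/s4.png

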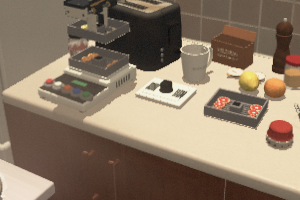

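The lime tray hovers at (97,30) in the crop above the seated first tray (100,62), with the lid at (167,90). Lowering.

Emit:
carry_out(
  deltas=[
    [0.12,-0.03,1.4,0,0,-0.005,0],
    [0.12,-0.03,1.4,0,0,0,0],
    [0,0,1.4,0,0,0,0],
    [0,0,1.2,0,0,0,0],
    [0,0,0.8,0,0,0,0],
    [0,0,0.5,0,0,0,0],
    [0,0,0.3,0,0,0,0],
    [0,0,0,0,0,0,0],
  ],
)

```text
time: 19.83
tool_pos: [0.5816, 0.0286, 0.0968]
tool_rot: [-3.141, -0.0, 1.518]
contact_force: [-0.8, -0.2, -1.3]
opening: 0.03
grip_force: 30.0
```

Emit:
carry_out(
  deltas=[
    [0,0,0.15,0,0,0,0],
    [0,0,0.15,0,0,0,0],
    [0,0,0.1,0,0,0,0],
    [0,0,0.1,0,0,0,0],
    [0,0,0,0,0,0,0],
    [0,0,0,0,0,0,0],
    [0,0,0,0,0,0,0],
    [0,0,0,0,0,0,0],
  ],
)

```text
time: 20.5
tool_pos: [0.5818, 0.0287, 0.0922]
tool_rot: [3.141, -0.0, 1.518]
contact_force: [0.4, -1.0, -0.2]
opening: 0.0297
grip_force: 30.0
```

Exactly at the expected height. Release, retreat.

Emit:
carry_out(
  deltas=[
    [0,0,0.05,0,0,0,0],
    [0,0,0,0,0,0,0.5],
    [0,0,0,0,0,0,0.5],
    [0,0,0,0,0,0,0.5],
    [0,0,0,0,0,0,0.5],
    [0,0,0,0,0,0,0.5],
    [0,0,-1,0,0,0,0.5],
    [0,0,-2,0,0,0,0.5],
  ],
)

```text
time: 21.17
tool_pos: [0.5802, 0.0288, 0.1201]
tool_rot: [-3.137, -0.0, 1.518]
contact_force: [-0.1, 0.8, -0.0]
opening: 0.0459
grip_force: 0.0
```

Emit:
carry_out(
  deltas=[
    [0,0,-2.5,0,0,0,0.5],
    [0,0,-2.5,0,0,0,0.5],
    [-1.5,-0.3,-1,0,0,0,0.5],
    [-2.5,-0.4,0,0,0,0,0.5],
    [-3,-0.5,0,0,0,0,0.5],
    [-3,-0.5,0,0,0,0,0.5],
    [-3,-0.5,0,0,0,0,0.5],
    [-3,-0.5,0,0,0,0,0.5],
  ],
)

```text
time: 21.83
tool_pos: [0.5459, -0.1309, 0.1824]
tool_rot: [3.141, 0.0, 1.518]
contact_force: [0.3, -0.8, -0.1]
opening: 0.0459
grip_force: 0.0
```

```bash
python3 go.py .56,-.25,.15,92,4 .608,-.389,.12,91.7,6
```

```text
t 21.8 pos [ 0.5459 -0.1309  0.1824] rpy [1.7995e+02 1.0000e-02 8.6980e+01] open 0.0459 grip 0.0 F [ 0.3 -0.8 -0.1]
4 rows
[-2.954, 0.508, 0.812, 0.0, 0.0, -0.022]
[-2.965, 0.444, 0.812, 0.0, 0.0, -0.022]
[-2.974, 0.379, 0.811, 0.0, 0.0, -0.022]
[-2.981, 0.314, 0.811, 0.0, 0.0, -0.022]
6 rows
[-2.343, 0.719, 0.5, 0.0, -0.0, 0.001]
[-2.343, 0.721, 0.5, 0.0, -0.0, 0.001]
[-2.342, 0.723, 0.5, 0.0, -0.0, 0.001]
[-2.341, 0.725, 0.5, 0.0, -0.0, 0.001]
[-2.341, 0.727, 0.5, 0.0, -0.0, 0.001]
[-2.34, 0.729, 0.5, 0.0, -0.0, 0.001]
```

Emit:
carry_out(
  deltas=[
    [-2.95,0.51,0.8,0,0,-0.022,0.5],
    [-2.96,0.44,0.8,0,0,-0.022,0.5],
    [-2.97,0.38,0.8,0,0,-0.022,0.5],
    [-2.98,0.31,0.8,0,0,-0.022,0.5],
    [-2.34,0.72,0.5,0,0,0,0.5],
    [-2.34,0.72,0.5,0,0,0,0.5],
    [-2.34,0.72,0.5,0,0,0,0.5],
    [-2.34,0.72,0.5,0,0,0,0.5],
  ],
)

```text
time: 22.5
tool_pos: [0.5926, -0.3425, 0.13]
tool_rot: [3.141, 0.0, 1.606]
contact_force: [0.8, -0.9, -0.5]
opening: 0.0458
grip_force: 0.0
```

Emit:
carry_out(
  deltas=[
    [-2.34,0.72,0.5,0,0,0,0.5],
    [-1.3,0.4,0.5,0,0,0,0.5],
    [-0.8,0.3,0,0,0,0,0.5],
    [0,0,0,0,0,0,0.5],
    [0,0,0,0,0,0,0.5],
    [0,0,0,0,0,0,0.5],
    [0,0,0,0,0,0,0.5],
    [0,0,0,0,0,0,0.5],
  ],
)

```text
time: 23.17
tool_pos: [0.6082, -0.3842, 0.1201]
tool_rot: [3.141, 0.0, 1.607]
contact_force: [0.1, -0.6, 0.1]
opening: 0.0459
grip_force: 0.0
```

```bash
python3 - <<'E'
from chk import *
box("pile",.5806,.028,.094,.106,.09,.115); box("lid",.6024,-.184,.006,.013,hi=.06); 
E
python3 go.py .608,-.389,.0175,91.7
```

```text
pile [583.3  26.3 110.  140.7  -3. ]
lid [ 6.038e+02 -1.854e+02  1.112e+02  1.459e+02 -2.000e-01]
t 23.2 pos [ 0.6082 -0.3844  0.1201] rpy [1.7998e+02 1.0000e-02 9.2040e+01] open 0.0463 grip 0.0 F [0.3 0.1 0.1]
3 rows
[-0.153, -0.014, 3.419, 0.0, 0.0, 0.002]
[-0.153, -0.013, 3.419, 0.0, 0.0, 0.002]
[-0.153, -0.012, 3.419, 0.0, 0.0, 0.002]
```

Emit:
carry_out(
  deltas=[
    [-0.4,0,1.9,0,0,0,0.5],
    [-0.05,0,2.0,0,0,0,0.5],
    [0,0,2.0,0,0,0,0.5],
    [0,0,1.5,0,0,0,0.5],
    [0,0,1.2,0,0,0,0.5],
    [0,0,0.8,0,0,0,0.5],
    [0,0,0.4,0,0,0,0.5],
    [0,0,0.2,0,0,0,0.5],
  ],
)

```text
time: 23.88
tool_pos: [0.6084, -0.3894, 0.0193]
tool_rot: [3.142, -0.0, 1.606]
contact_force: [0.1, -0.6, 0.8]
opening: 0.0463
grip_force: 0.0
```

Emit:
carry_out(
  deltas=[
    [0,0,0,0,0,0,0.5],
    [0,0,0.1,0,0,0,0.5],
    [0,0,0,0,0,0,0.5],
    [0,0,0,0,0,0,0.5],
    [0,0,0,0,0,0,0.5],
    [0,0,0,0,0,0,0.5],
    [0,0,0,0,0,0,0.5],
    [0,0,0,0,0,0,0.5],
  ],
)

```text
time: 24.55
tool_pos: [0.6083, -0.3895, 0.0185]
tool_rot: [3.141, -0.0, 1.606]
contact_force: [-1.6, -0.3, 0.9]
opening: 0.0455
grip_force: 0.0
```

Emit:
carry_out(
  deltas=[
    [0,0,0.1,0,0,0,0.5],
    [0,0,0,0,0,0,0],
    [0,0,0,0,0,0,0],
    [0,0,0,0,0,0,0],
    [0,0,0,0,0,0,0],
    [0,0,0,0,0,0,0],
    [0,0,0,0,0,0,0],
    [0,0,0,0,0,0,0],
  ],
)

```text
time: 25.22
tool_pos: [0.6082, -0.3895, 0.0174]
tool_rot: [-3.141, -0.0, 1.606]
contact_force: [-0.3, -0.5, -1.2]
opening: 0.0298
grip_force: 30.0
```

Emit:
carry_out(
  deltas=[
    [0,0,-0.7,0,0,0,0],
    [0,0,-2,0,0,0,0],
    [0,0,-3,0,0,0,0],
    [0,0,-3,0,0,0,0],
    [0,0,-3,0,0,0,0],
    [0,0,-3,0,0,0,0],
    [0,0,-2,0,0,0,0],
    [0,0,-1,0,0,0,0],
  ],
)

```text
time: 25.88
tool_pos: [0.6092, -0.3901, 0.1992]
tool_rot: [3.137, 0.004, 1.606]
contact_force: [0.5, 0.2, -0.5]
opening: 0.0294
grip_force: 30.0
```

```bash
python3 go.py .56,-.2,.195,90,7 .582,.0275,.195,87,9 
```

```text
t 25.9 pos [ 0.6092 -0.3901  0.1992] rpy [179.73   0.22  92.01] open 0.0294 grip 30.0 F [ 0.5  0.2 -0.5]
7 rows
[2.74, -0.607, 0.046, 0.001, 0.001, 0.005]
[2.736, -0.621, 0.048, 0.001, 0.001, 0.005]
[2.733, -0.635, 0.05, 0.001, 0.001, 0.005]
[2.73, -0.648, 0.052, 0.001, 0.001, 0.005]
[2.727, -0.662, 0.054, 0.001, 0.001, 0.005]
[2.723, -0.676, 0.056, 0.001, 0.001, 0.005]
[2.72, -0.689, 0.058, 0.001, 0.001, 0.005]
9 rows
[2.528, 0.244, 0.0, 0.0, -0.0, 0.006]
[2.529, 0.23, 0.0, 0.0, -0.0, 0.006]
[2.53, 0.215, 0.0, 0.0, -0.0, 0.006]
[2.532, 0.2, 0.0, 0.0, -0.0, 0.006]
[2.533, 0.186, 0.0, 0.0, -0.0, 0.006]
[2.534, 0.171, 0.0, 0.0, -0.0, 0.006]
[2.535, 0.156, 0.0, 0.0, -0.0, 0.006]
[2.536, 0.141, 0.0, 0.0, -0.0, 0.006]
[2.536, 0.127, 0.0, 0.0, -0.0, 0.006]
```

Emit:
carry_out(
  deltas=[
    [2.74,-0.61,0,0,0,0.005,0],
    [2.74,-0.62,0,0,0,0.005,0],
    [2.73,-0.64,0,0,0,0.005,0],
    [2.73,-0.65,0,0,0,0.005,0],
    [2.73,-0.66,0,0,0,0.005,0],
    [2.72,-0.68,0,0,0,0.005,0],
    [2.72,-0.69,0,0,0,0.005,0],
    [2.53,0.24,0,0,0,0.006,0],
  ],
)

```text
time: 26.55
tool_pos: [0.5594, -0.1723, 0.194]
tool_rot: [-3.139, -0.001, 1.564]
contact_force: [1.3, -0.1, -1.8]
opening: 0.0295
grip_force: 30.0
```

Emit:
carry_out(
  deltas=[
    [2.53,0.23,0,0,0,0.006,0],
    [2.53,0.22,0,0,0,0.006,0],
    [2.53,0.2,0,0,0,0.006,0],
    [2.53,0.19,0,0,0,0.006,0],
    [2.53,0.17,0,0,0,0.006,0],
    [2.53,0.16,0,0,0,0.006,0],
    [2.0,0.14,0,0,0,0.006,0],
    [1.4,0.12,0,0,0,0.006,0],
  ],
)

```text
time: 27.22
tool_pos: [0.5798, 0.0135, 0.1939]
tool_rot: [-3.14, -0.001, 1.518]
contact_force: [-0.2, -0.6, -1.6]
opening: 0.0295
grip_force: 30.0
```

```bash
python3 go.py .582,.0275,.195,87,3 
```

```text
t 27.2 pos [0.5798 0.0135 0.1939] rpy [-1.7992e+02 -4.0000e-02  8.6970e+01] open 0.0295 grip 30.0 F [-0.2 -0.6 -1.6]
3 rows
[0.469, 0.047, -0.036, -0.0, -0.0, -0.0]
[0.469, 0.047, -0.036, -0.0, -0.0, -0.0]
[0.469, 0.048, -0.036, -0.0, -0.0, -0.0]
```

Emit:
carry_out(
  deltas=[
    [0.47,0.05,0,0,0,0,0],
    [0.47,0.05,0,0,0,0,0],
    [0.47,0.05,0,0,0,0,0],
    [0,0,0,0,0,0,0],
    [0,0,0,0,0,0,0],
    [0,0,0,0,0,0,0],
    [0,0,0,0,0,0,0],
    [0,0,0,0,0,0,0],
  ],
)

```text
time: 27.88
tool_pos: [0.5826, 0.0248, 0.1945]
tool_rot: [3.142, -0.0, 1.516]
contact_force: [-0.8, 0.0, -1.5]
opening: 0.0297
grip_force: 30.0
```

```bash
python3 - <<'E'
from h import *
c=cams.read_camera("scene"); cv2.imwrite("pics/s5.png",c["image"][110:310,180:480])
E
python3 go.py .582,.0275,.1245,87,6 
```

```text
t 27.9 pos [0.5826 0.0249 0.1946] rpy [179.99  -0.    86.87] open 0.0297 grip 30.0 F [ 0.2 -0.1 -1.1]
6 rows
[0.043, -0.013, 1.168, 0.0, -0.0, -0.0]
[0.043, -0.013, 1.168, 0.0, -0.0, -0.0]
[0.043, -0.012, 1.168, 0.0, -0.0, -0.0]
[0.043, -0.012, 1.168, 0.0, -0.0, -0.0]
[0.043, -0.012, 1.168, 0.0, -0.0, -0.0]
[0.043, -0.012, 1.168, 0.0, -0.0, -0.0]
```

View pics/s5.png

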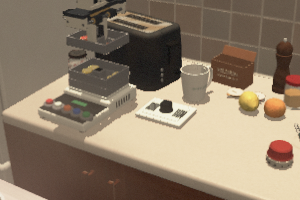

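The third tray is level at (97,40) in the crop, above the two seated trays at (100,78). Lowering.

Emit:
carry_out(
  deltas=[
    [0.13,-0.03,1.4,0,0,0,0],
    [0.13,-0.03,1.4,0,0,0,0],
    [0,0,1.4,0,0,0,0],
    [0,0,1.2,0,0,0,0],
    [0,0,0.8,0,0,0,0],
    [0,0,0.5,0,0,0,0],
    [0,0,0.3,0,0,0,0],
    [0,0,0,0,0,0,0],
  ],
)

```text
time: 28.6
tool_pos: [0.5821, 0.0279, 0.1242]
tool_rot: [-3.141, -0.0, 1.517]
contact_force: [-0.0, -0.0, -1.9]
opening: 0.0293
grip_force: 30.0
```

Emit:
carry_out(
  deltas=[
    [0,0,0.15,0,0,0,0],
    [0,0,0.15,0,0,0,0],
    [0,0,0.1,0,0,0,0],
    [0,0,0.1,0,0,0,0],
    [0,0,0,0,0,0,0],
    [0,0,0,0,0,0,0],
    [0,0,0,0,0,0,0],
    [0,0,0,0,0,0,0],
  ],
)

```text
time: 29.27
tool_pos: [0.5822, 0.028, 0.1196]
tool_rot: [3.141, -0.0, 1.517]
contact_force: [-0.0, -0.2, -1.3]
opening: 0.0297
grip_force: 30.0
```

Emit:
carry_out(
  deltas=[
    [0,0,0.05,0,0,0,0],
    [0,0,0,0,0,0,0.5],
    [0,0,0,0,0,0,0.5],
    [0,0,0,0,0,0,0.5],
    [0,0,0,0,0,0,0.5],
    [0,0,0,0,0,0,0.5],
    [0,0,-1,0,0,0,0.5],
    [0,0,-2,0,0,0,0.5],
  ],
)

```text
time: 29.93
tool_pos: [0.5807, 0.028, 0.1476]
tool_rot: [-3.137, -0.0, 1.517]
contact_force: [0.3, -0.2, 0.2]
opening: 0.0458
grip_force: 0.0
```

Emit:
carry_out(
  deltas=[
    [0,0,-2.5,0,0,0,0.5],
    [0,0,-2.5,0,0,0,0.5],
    [-1.5,-0.3,0,0,0,0,0.5],
    [-2.5,-0.4,0,0,0,0,0.5],
    [-3,-0.5,0,0,0,0,0.6],
    [-3,-0.5,0,0,0,0,0.6],
    [-3,-0.5,0,0,0,0,0.6],
    [-3,-0.5,0,0,0,0,0.6],
  ],
)

```text
time: 30.6
tool_pos: [0.5462, -0.1316, 0.2]
tool_rot: [3.141, 0.0, 1.517]
contact_force: [1.2, 0.1, 0.1]
opening: 0.0554
grip_force: 0.0
```

```bash
python3 go.py .50,-.25,.20,87,5
```

```text
t 30.6 pos [ 0.5462 -0.1316  0.2   ] rpy [1.7994e+02 1.0000e-02 8.6930e+01] open 0.0554 grip 0.0 F [1.2 0.1 0.1]
5 rows
[-2.414, -0.796, -0.001, 0.0, 0.0, -0.0]
[-2.414, -0.796, -0.001, 0.0, 0.0, -0.0]
[-2.413, -0.797, -0.001, 0.0, 0.0, -0.0]
[-2.413, -0.797, -0.001, 0.0, 0.0, -0.0]
[-2.413, -0.798, -0.001, 0.0, 0.0, -0.0]
```

Emit:
carry_out(
  deltas=[
    [-2.4,-0.8,0,0,0,-0.1,0.7],
    [-2.4,-0.8,0,0,0,-0.1,0.7],
    [-2.4,-0.8,0,0,0,-0.1,0.7],
    [-2.4,-0.8,0,0,0,-0.1,0.7],
    [-2.4,-0.8,0,0,0,-0.1,0.7],
    [0,0,0,0,0,-0.1,0.7],
    [0,0,0,0,0,-0.1,0.7],
    [0,0,0,0,0,-0.1,0.7],
  ],
)

```text
time: 31.27
tool_pos: [0.5245, -0.2544, 0.1997]
tool_rot: [3.141, 0.0, 2.32]
contact_force: [-0.4, 0.7, -0.2]
opening: 0.0646
grip_force: 0.0
```

```bash
python3 - <<'E'
from chk import *
box("pile",.5806,.028,.12,.133,.09,.145); box("lid",.6035,-.1845,.006,.013,hi=.02)
hsv=cv2.cvtColor(c["image"],cv2.COLOR_BGR2HSV)
m=(abs(X-.6035)<.04)&(abs(Y+.1845)<.04)&(Z>.025)&(Z<.06); print(m.sum(), onplane(c,np.argwhere(m)[:,::-1].mean(0),.041))
cv2.imwrite("pics/t6.png",cv2.resize(c["image"][120:290,190:450],None,fx=2,fy=2))
E
python3 go.py .6036,-.1845,.13,179.5,8
```

```text
pile [583.8  26.7 110.1 140.6  -3. ]
lid [ 6.032e+02 -1.827e+02  1.099e+02  1.403e+02 -1.000e-01]
106 [[ 0.60363424 -0.18287465  0.041     ]]
t 31.3 pos [ 0.5246 -0.2541  0.1997] rpy [1.7999e+02 3.0000e-02 1.3332e+02] open 0.0642 grip 0.0 F [ 0.3 -0.4  0.2]
8 rows
[-0.044, 1.316, 0.872, -0.0, 0.0, -0.101]
[-0.176, 1.304, 0.872, -0.0, 0.0, -0.101]
[-0.307, 1.28, 0.872, -0.0, 0.0, -0.101]
[-0.434, 1.243, 0.872, -0.0, 0.0, -0.101]
[-0.557, 1.193, 0.872, -0.0, 0.0, -0.101]
[-0.674, 1.131, 0.872, -0.0, 0.0, -0.101]
[-0.784, 1.057, 0.872, -0.0, 0.0, -0.101]
[-0.887, 0.973, 0.871, -0.0, 0.0, -0.101]
```

View pics/t6.png

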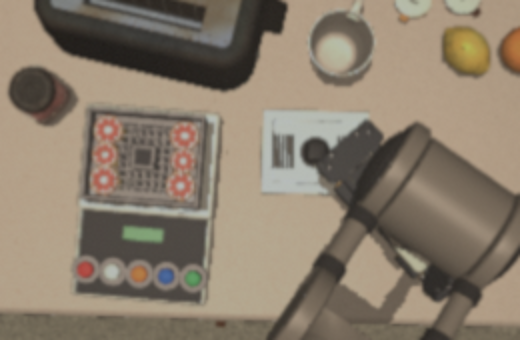

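The pile is square with blood-orange on top (145,157), and the lid (315,152) has its knob free.

Emit:
carry_out(
  deltas=[
    [-0.04,1.34,0.9,0,0,-0.1,0.7],
    [-0.18,1.33,0.9,0,0,-0.1,0.7],
    [-0.31,1.3,0.9,0,0,-0.1,0.7],
    [-0.43,1.27,0.9,0,0,-0.1,0.7],
    [-0.56,1.22,0.9,0,0,-0.1,0.7],
    [-0.67,1.15,0.9,0,0,-0.1,0.7],
    [-0.78,1.08,0.9,0,0,-0.1,0.7],
    [-0.89,1.0,0.9,0,0,-0.1,0.7],
  ],
)

```text
time: 31.98
tool_pos: [0.606, -0.1828, 0.1273]
tool_rot: [-3.141, 0.001, 3.119]
contact_force: [-0.3, -0.1, 1.2]
opening: 0.0641
grip_force: 0.0
```

Emit:
carry_out(
  deltas=[
    [0,0,1,0,0,0,0.7],
    [0,0,1,0,0,0,0.7],
    [0,0,1,0,0,0,0.7],
    [0,0,1,0,0,0,0.7],
    [0,0,0,0,0,0,0.7],
    [0,0,0,0,0,0,0.7],
    [0,0,0,0,0,0,0.7],
    [0,0,0,0,0,0,0.7],
  ],
)

```text
time: 32.65
tool_pos: [0.6057, -0.1838, 0.0878]
tool_rot: [-3.141, 0.001, 3.116]
contact_force: [-0.4, -0.1, -1.0]
opening: 0.0645
grip_force: 0.0
```

```bash
python3 go.py .6033,-.183,.028,180,5
```

```text
t 32.6 pos [ 0.6057 -0.1838  0.0878] rpy [-1.7998e+02  8.0000e-02  1.7853e+02] open 0.0645 grip 0.0 F [-0.4 -0.1 -1. ]
5 rows
[0.05, 0.015, 1.195, -0.0, 0.0, -0.005]
[0.049, 0.015, 1.195, -0.0, 0.0, -0.005]
[0.049, 0.015, 1.195, -0.0, 0.0, -0.005]
[0.048, 0.015, 1.195, -0.0, 0.0, -0.005]
[0.048, 0.015, 1.195, -0.0, 0.0, -0.005]
```

Emit:
carry_out(
  deltas=[
    [0.12,-0.05,1.5,0,0,-0.013,0.7],
    [0.12,0,1.5,0,0,-0.013,0.7],
    [0,0,1.5,0,0,0,0.7],
    [0,0,1.0,0,0,0,0.7],
    [0,0,0.4,0,0,0,0.7],
    [0,0,0,0,0,0,0.7],
    [0,0,0,0,0,0,0],
    [0,0,0,0,0,0,0],
  ],
)

```text
time: 33.32
tool_pos: [0.6036, -0.1841, 0.029]
tool_rot: [-3.141, 0.002, -3.14]
contact_force: [-0.2, -0.4, -0.4]
opening: 0.0552
grip_force: 0.0
```

Emit:
carry_out(
  deltas=[
    [0,0,0,0,0,0,0],
    [0,0,0,0,0,0,0],
    [0,0,0,0,0,0,0],
    [0,0,0,0,0,0,0],
    [0,0,0,0,0,0,0],
    [0,0,0,0,0,0,0],
    [0,0,0,0,0,0,0],
    [0,0,0,0,0,0,0],
  ],
)

```text
time: 33.98
tool_pos: [0.6031, -0.1838, 0.0283]
tool_rot: [-3.142, 0.0, -3.14]
contact_force: [-0.4, 0.1, 3.7]
opening: 0.0277
grip_force: 30.0
```

Emit:
carry_out(
  deltas=[
    [0,0,-0.7,0,0,0,0],
    [0,0,-2,0,0,0,0],
    [0,0,-3.5,0,0,0,0],
    [0,0,-3.5,0,0,0,0],
    [0,0,-3.5,0,0,0,0],
    [0,0,-3.5,0,0,0,0],
    [0,0,-2,0,0,0,0],
    [0,0,-1,0,0,0,0],
  ],
)

```text
time: 34.65
tool_pos: [0.6039, -0.1842, 0.2291]
tool_rot: [-3.139, 0.005, -3.14]
contact_force: [0.0, 0.1, -1.7]
opening: 0.0279
grip_force: 30.0
```

```bash
python3 go.py .583,.027,.225,177,8
```

```text
t 34.6 pos [ 0.6039 -0.1842  0.2291] rpy [-179.87    0.3  -179.93] open 0.0279 grip 30.0 F [ 0.   0.1 -1.7]
8 rows
[0.258, 2.64, 0.044, -0.0, 0.001, 0.007]
[0.275, 2.639, 0.044, -0.0, 0.001, 0.007]
[0.293, 2.637, 0.045, -0.0, 0.001, 0.007]
[0.311, 2.635, 0.046, -0.0, 0.001, 0.007]
[0.328, 2.632, 0.047, -0.0, 0.001, 0.007]
[0.346, 2.63, 0.048, -0.0, 0.001, 0.007]
[0.364, 2.628, 0.049, -0.0, 0.001, 0.007]
[0.381, 2.625, 0.05, -0.0, 0.001, 0.007]
```

Emit:
carry_out(
  deltas=[
    [0.26,2.64,0,0,0,0.007,0],
    [0.28,2.64,0,0,0,0.007,0],
    [0.29,2.64,0,0,0,0.007,0],
    [0.31,2.64,0,0,0,0.007,0],
    [0.33,2.64,0,0,0,0.007,0],
    [0.35,2.64,0,0,0,0.007,0],
    [0.36,2.2,0,0,0,0.007,0],
    [0.38,1.8,0,0,0,0.007,0],
  ],
)

```text
time: 35.32
tool_pos: [0.5807, 0.0171, 0.2237]
tool_rot: [3.141, -0.003, 3.087]
contact_force: [1.1, -0.6, -0.7]
opening: 0.0279
grip_force: 30.0
```

Emit:
carry_out(
  deltas=[
    [0,0.8,0,0,0,0,0],
    [0,0.4,0,0,0,0,0],
    [0,0,0,0,0,0,0],
    [0,0,0,0,0,0,0],
    [0,0,0,0,0,0,0],
    [0,0,0,0,0,0,0],
    [0,0,0,0,0,0,0],
    [0,0,0,0,0,0,0],
  ],
)

```text
time: 35.98
tool_pos: [0.5824, 0.0265, 0.225]
tool_rot: [3.142, -0.0, 3.086]
contact_force: [0.4, 0.5, -1.8]
opening: 0.0277
grip_force: 30.0
```

```bash
python3 - <<'E'
from h import *
c=cams.read_camera("scene"); cv2.imwrite("pics/s7.png",c["image"][90:290,180:480])
E
python3 go.py .583,.027,.162,177,6 
```

```text
t 36.0 pos [0.5824 0.0267 0.225 ] rpy [180.     0.   176.83] open 0.0279 grip 30.0 F [-0.1 -0.3 -1.2]
6 rows
[-0.01, 0.005, 1.05, 0.0, 0.0, -0.0]
[-0.01, 0.005, 1.05, 0.0, 0.0, -0.0]
[-0.01, 0.005, 1.05, 0.0, 0.0, -0.0]
[-0.01, 0.005, 1.05, 0.0, 0.0, -0.0]
[-0.01, 0.005, 1.05, 0.0, 0.0, -0.0]
[-0.01, 0.005, 1.05, 0.0, 0.0, -0.0]
```

View pics/s7.png

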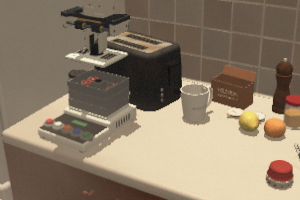

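The lid is held level at (95,57) in the crop, above the three-tray pile (100,92). Lowering to z ≈ .157.

Emit:
carry_out(
  deltas=[
    [-0.05,0,1.4,0,0,0,0],
    [0,0,1.4,0,0,0,0],
    [0,0,1.2,0,0,0,0],
    [0,0,1.0,0,0,0,0],
    [0,0,0.7,0,0,0,0],
    [0,0,0.4,0,0,0,0],
    [0,0,0.2,0,0,0,0],
    [0,0,0,0,0,0,0],
  ],
)

```text
time: 36.7
tool_pos: [0.5829, 0.0271, 0.1619]
tool_rot: [3.142, -0.0, 3.087]
contact_force: [-0.1, -0.4, -1.0]
opening: 0.027
grip_force: 30.0
```

Emit:
carry_out(
  deltas=[
    [0,0,0.15,0,0,0,0],
    [0,0,0.15,0,0,0,0],
    [0,0,0.1,0,0,0,0],
    [0,0,0.05,0,0,0,0],
    [0,0,0,0,0,0,0],
    [0,0,0,0,0,0,0],
    [0,0,0,0,0,0,0],
    [0,0,0,0,0,0,0],
  ],
)

```text
time: 37.37
tool_pos: [0.5829, 0.0272, 0.1576]
tool_rot: [3.142, 0.0, 3.087]
contact_force: [0.2, -0.2, -1.4]
opening: 0.0279
grip_force: 30.0
```

Emit:
carry_out(
  deltas=[
    [0,0,0.05,0,0,0,0],
    [0,0,0,0,0,0,0.7],
    [0,0,0,0,0,0,0.7],
    [0,0,0,0,0,0,0.7],
    [0,0,0,0,0,0,0.7],
    [0,0,0,0,0,0,0.7],
    [0,0,-1,0,0,0,0.7],
    [0,0,-2,0,0,0,0.7],
  ],
)

```text
time: 38.03
tool_pos: [0.5815, 0.0272, 0.1856]
tool_rot: [3.141, -0.005, 3.087]
contact_force: [0.4, 0.3, 0.0]
opening: 0.064
grip_force: 0.0
```

Emit:
carry_out(
  deltas=[
    [0,0,-3,0,0,0,0.7],
    [0,0,-2,0,0,0,0.7],
    [2,0,0,0,0,0,0.5],
    [3,0,0,0,0,0,0.3],
    [3,0,0,0,0,0,0],
    [3,0,0,0,0,0,0],
    [3,0,0,0,0,0,0],
    [2,0,0,0,0,0,0],
  ],
)

```text
time: 38.7
tool_pos: [0.4206, 0.0362, 0.2377]
tool_rot: [3.142, -0.0, 3.087]
contact_force: [0.3, -0.8, -0.4]
opening: 0.0289
grip_force: 0.0
```

```bash
python3 - <<'E'
from h import *
c=cams.read_camera("scene"); np.savez("s8.npz",**c); cv2.imwrite("pics/s8.png",cv2.resize(c["image"][160:280,190:350],None,fx=4,fy=4))
P=cloud(c); 
k=np.array([[.4442,.1037,.036]])
# key colours in the scene view: estimate top height by intersecting with the top-view rays
hsv=cv2.cvtColor(c["image"],cv2.COLOR_BGR2HSV)
t=dict(np.load("top0.npz")); 
for z in (.034,.038,.042): print(z,[onplane(t,u,z)[0].round(4).tolist() for u in ((232.2,254.4),(259.2,256.6),(272.5,257.5))], project(c,onplane(t,(259.2,256.6),z)).round(1), project(c,onplane(t,(232.2,254.4),z)).round(1))
E
python3 go.py .4454,.1033,.12,177
```

```text
0.034 [[0.4443, 0.1041, 0.034], [0.4408, 0.0356, 0.034], [0.4395, 0.0019, 0.034]] [[247.6 219.2]] [[229.5 212.9]]
0.038 [[0.4445, 0.1035, 0.038], [0.441, 0.0352, 0.038], [0.4397, 0.0016, 0.038]] [[247.6 217.9]] [[229.6 211.7]]
0.042 [[0.4447, 0.1029, 0.042], [0.4412, 0.0348, 0.042], [0.4399, 0.0013, 0.042]] [[247.6 216.6]] [[229.6 210.5]]
t 38.8 pos [0.418  0.0365 0.2377] rpy [ 1.7999e+02 -1.3000e-01  1.7690e+02] open 0.025 grip 0.0 F [-3.   2.5 -0.8]
4 rows
[-0.599, 1.703, 2.942, 0.0, -0.001, -0.0]
[-0.598, 1.703, 2.942, 0.0, -0.001, -0.0]
[-0.597, 1.703, 2.943, 0.0, -0.001, -0.0]
[-0.596, 1.702, 2.943, 0.0, -0.001, -0.0]
```

View pics/s8.png

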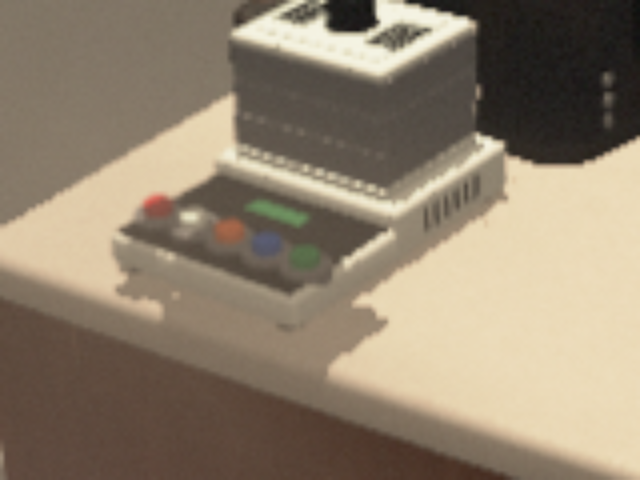

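The lid sits squarely on the pile. The keys are red (158,207), white (190,222), orange (230,232), blue (267,243) and green (304,258) in the 4x crop, with tops about 38–40 mm up.

Emit:
carry_out(
  deltas=[
    [-0.6,1.7,2.9,0,0,0,0],
    [-0.6,1.7,2.9,0,0,0,0],
    [-0.6,1.7,2.9,0,0,0,0],
    [-0.6,1.7,2.9,0,0,0,0],
    [0,0,1.5,0,0,0,0],
    [0,0,1.0,0,0,0,0],
    [0,0,0.5,0,0,0,0],
    [0,0,0,0,0,0,0],
  ],
)

```text
time: 39.42
tool_pos: [0.4507, 0.1025, 0.0906]
tool_rot: [-3.142, -0.001, 3.087]
contact_force: [-1.3, -0.2, 0.5]
opening: 0.0004
grip_force: 0.0
```

Emit:
carry_out(
  deltas=[
    [0,0,0.5,0,0,0,0],
    [0,0,0.5,0,0,0,0],
    [0,0,0,0,0,0,0],
    [0,0,0,0,0,0,0],
    [0,0,0,0,0,0,0],
    [0,0,0,0,0,0,0],
    [0,0,0,0,0,0,0],
    [0,0,0,0,0,0,0],
  ],
)

```text
time: 40.08
tool_pos: [0.4509, 0.1025, 0.0812]
tool_rot: [3.141, 0.0, 3.087]
contact_force: [-0.2, -0.5, 0.2]
opening: 0.0005
grip_force: 0.0
```

```bash
python3 - <<'E'
from chk import *
box("lid",.5826,.027,.136,.142,.09,.155)
E
python3 go.py .4447,.1033,.06,177
```

```text
lid [582.9  26.6 109.9 140.1  -3.3]
t 40.1 pos [0.4509 0.1025 0.0812] rpy [1.7999e+02 2.0000e-02 1.7686e+02] open 0.0002 grip 0.0 F [-0.2  0.8  0.1]
1 rows
[0.62, 0.047, 2.116, 0.0, 0.0, -0.002]
```

Emit:
carry_out(
  deltas=[
    [0.62,0.1,0,0,0,0,0],
    [0,0,0.8,0,0,0,0],
    [0,0,0.8,0,0,0,0],
    [0,0,0.4,0,0,0,0],
    [0,0,0.4,0,0,0,0],
    [0,0,0.4,0,0,0,0],
    [0,0,0.2,0,0,0,0],
    [0,0,0,0,0,0,0],
  ],
)

```text
time: 40.8
tool_pos: [0.4445, 0.1038, 0.0507]
tool_rot: [3.142, -0.001, 3.087]
contact_force: [-0.7, 0.1, 2.6]
opening: 0.0006
grip_force: 1.4
```

Emit:
carry_out(
  deltas=[
    [0,0,0.2,0,0,0,0],
    [0,0,0.1,0,0,0,0],
    [0,0,0,0,0,0,0],
    [0,0,0,0,0,0,0],
    [0,0,0,0,0,0,0],
    [0,0,0,0,0,0,0],
    [0,0,0,0,0,0,0],
    [0,0,0,0,0,0,0],
  ],
)

```text
time: 41.47
tool_pos: [0.4446, 0.1038, 0.0482]
tool_rot: [3.142, 0.0, 3.087]
contact_force: [-3.0, -0.6, 5.2]
opening: 0.0006
grip_force: 2.8
```

Emit:
carry_out(
  deltas=[
    [0,0,0.1,0,0,0,0],
    [0,0,0.1,0,0,0,0],
    [0,0,0.1,0,0,0,0],
    [0,0,0,0,0,0,0],
    [0,0,0,0,0,0,0],
    [0,0,0,0,0,0,0],
    [0,0,0,0,0,0,0],
    [0,0,0,0,0,0,0],
  ],
)

```text
time: 42.13
tool_pos: [0.4448, 0.1038, 0.0476]
tool_rot: [3.142, 0.002, 3.087]
contact_force: [-10.4, -1.7, 34.0]
opening: 0.0001
grip_force: 17.3
```

Emit:
carry_out(
  deltas=[
    [0,0,-0.6,0,0,0,0],
    [0,0,-1,0,0,0,0],
    [0,0,-1.5,0,0,0,0],
    [0,0,0,0,0,0,0],
    [0,-1.7,0,0,0,0,0],
    [0,-1.7,0,0,0,0,0],
    [0,-1.7,0,0,0,0,0],
    [0,-1.7,0,0,0,0,0],
  ],
)

```text
time: 42.8
tool_pos: [0.4409, 0.0353, 0.0754]
tool_rot: [3.141, 0.0, 3.087]
contact_force: [0.5, -0.2, -1.3]
opening: 0.0001
grip_force: 0.0
```

Emit:
carry_out(
  deltas=[
    [0,0,0,0,0,0,0],
    [0,0,0,0,0,0,0],
    [0,0,0,0,0,0,0],
    [0,0,0,0,0,0,0],
    [0,0,0,0,0,0,0],
    [0,0,0,0,0,0,0],
    [0,0,0,0,0,0,0],
    [0,0,0,0,0,0,0],
  ],
)

```text
time: 43.47
tool_pos: [0.441, 0.0362, 0.076]
tool_rot: [3.142, 0.0, 3.087]
contact_force: [-0.7, 0.7, 0.2]
opening: 0.0001
grip_force: 0.0
```

```bash
python3 - <<'E'
from chk import *
box("lid",.5826,.027,.136,.142,.09,.155)
E
python3 go.py .4409,.0354,.056,177,2
```

```text
lid [582.9  26.5 109.9 140.1  -3.2]
t 43.5 pos [0.441  0.0361 0.076 ] rpy [1.7999e+02 1.0000e-02 1.7688e+02] open 0.0004 grip 0.0 F [-0.2  0.  -0.2]
2 rows
[0.001, -0.037, 1.002, 0.0, 0.0, -0.001]
[0.001, -0.037, 1.002, 0.0, 0.0, -0.001]
```

Emit:
carry_out(
  deltas=[
    [0,-0.07,0.8,0,0,0,0],
    [0,0,0.8,0,0,0,0],
    [0,0,0.5,0,0,0,0],
    [0,0,0.3,0,0,0,0],
    [0,0,0.3,0,0,0,0],
    [0,0,0.15,0,0,0,0],
    [0,0,0.05,0,0,0,0],
    [0,0,0,0,0,0,0],
  ],
)

```text
time: 44.18
tool_pos: [0.4404, 0.0352, 0.048]
tool_rot: [-3.142, -0.001, 3.087]
contact_force: [-6.5, -0.1, 18.6]
opening: 0.0002
grip_force: 8.8
```

Emit:
carry_out(
  deltas=[
    [0,0,0.1,0,0,0,0],
    [0,0,0,0,0,0,0],
    [0,0,0,0,0,0,0],
    [0,0,0,0,0,0,0],
    [0,0,0,0,0,0,0],
    [0,0,0,0,0,0,0],
    [0,0,0,0,0,0,0],
    [0,0,0,0,0,0,0],
  ],
)

```text
time: 44.85
tool_pos: [0.4405, 0.0352, 0.0477]
tool_rot: [-3.141, 0.0, 3.087]
contact_force: [-9.2, -0.6, 28.1]
opening: 0.0005
grip_force: 13.8
```

Orange bottomed. Now blue, one pitch (3.4 cm) further.

Emit:
carry_out(
  deltas=[
    [0,0,-0.6,0,0,0,0],
    [0,0,-1,0,0,0,0],
    [0,0,-1.5,0,0,0,0],
    [0,0,0,0,0,0,0],
    [0,-1.7,0,0,0,0,0],
    [0,-1.7,0,0,0,0,0],
    [0,0,0,0,0,0,0],
    [0,0,0,0,0,0,0],
  ],
)

```text
time: 45.52
tool_pos: [0.4389, 0.001, 0.0765]
tool_rot: [3.141, -0.0, 3.085]
contact_force: [-0.5, 0.1, 0.2]
opening: 0.0004
grip_force: 0.0
```

```bash
python3 - <<'E'
from chk import *
box("lid",.5826,.027,.136,.142,.09,.155)
E
python3 go.py .4391,.0015,.0475,177,2
```

```text
lid [582.9  26.4 109.9 140.1  -3.3]
t 45.6 pos [0.4388 0.0014 0.0766] rpy [ 1.7998e+02 -3.0000e-02  1.7680e+02] open 0.0007 grip 0.0 F [ 0.1  0.8 -0.3]
2 rows
[-0.014, 0.004, 1.453, 0.0, -0.0, -0.002]
[-0.013, 0.005, 1.453, 0.0, -0.0, -0.002]
```

Emit:
carry_out(
  deltas=[
    [0,0,0.8,0,0,0,0],
    [0,0,0.8,0,0,0,0],
    [0,0,0.5,0,0,0,0],
    [0,0,0.3,0,0,0,0],
    [0,0,0.3,0,0,0,0],
    [0,0,0.15,0,0,0,0],
    [0,0,0.1,0,0,0,0],
    [0,0,0,0,0,0,0],
  ],
)

```text
time: 46.23
tool_pos: [0.4384, 0.0018, 0.0481]
tool_rot: [3.141, -0.001, 3.087]
contact_force: [-4.9, 3.6, 12.2]
opening: 0.0006
grip_force: 5.9
```

Emit:
carry_out(
  deltas=[
    [0,0,0.1,0,0,0,0],
    [0,0,0,0,0,0,0],
    [0,0,0,0,0,0,0],
    [0,0,0,0,0,0,0],
    [0,0,0,0,0,0,0],
    [0,0,0,0,0,0,0],
    [0,0,0,0,0,0,0],
    [0,0,0,0,0,0,0],
  ],
)

```text
time: 46.9
tool_pos: [0.4385, 0.0018, 0.0479]
tool_rot: [3.141, -0.0, 3.087]
contact_force: [-7.2, 3.7, 21.6]
opening: 0.0002
grip_force: 10.9
```

Blue bottomed. Now green.

Emit:
carry_out(
  deltas=[
    [0,0,-0.6,0,0,0,0],
    [0,0,-1,0,0,0,0],
    [0,0,-1.5,0,0,0,0],
    [0,0,0,0,0,0,0],
    [0,-1.7,0,0,0,0,0],
    [0,-1.7,0,0,0,0,0],
    [0,0,0,0,0,0,0],
    [0,0,0,0,0,0,0],
  ],
)

```text
time: 47.57
tool_pos: [0.4371, -0.033, 0.0771]
tool_rot: [3.141, -0.0, 3.085]
contact_force: [0.5, -0.1, -0.0]
opening: 0.0004
grip_force: 0.0
```

```bash
python3 go.py .4373,-.0325,.0475,177,2
```

```text
t 47.6 pos [ 0.4371 -0.033   0.0771] rpy [ 1.7999e+02 -1.0000e-02  1.7676e+02] open 0.0004 grip 0.0 F [ 0.5 -0.1 -0. ]
2 rows
[-0.008, 0.026, 1.479, 0.0, -0.0, -0.002]
[-0.008, 0.026, 1.479, 0.0, -0.0, -0.002]
```

Emit:
carry_out(
  deltas=[
    [0,0,0.8,0,0,0,0],
    [0,0,0.8,0,0,0,0],
    [0,0,0.5,0,0,0,0],
    [0,0,0.3,0,0,0,0],
    [0,0,0.3,0,0,0,0],
    [0,0,0.2,0,0,0,0],
    [0,0,0.1,0,0,0,0],
    [0,0,0,0,0,0,0],
  ],
)

```text
time: 48.23
tool_pos: [0.4366, -0.0321, 0.0481]
tool_rot: [3.141, -0.001, 3.087]
contact_force: [-4.9, 2.9, 12.1]
opening: 0.0005
grip_force: 6.1
```

Emit:
carry_out(
  deltas=[
    [0,0,0.1,0,0,0,0],
    [0,0,0,0,0,0,0],
    [0,0,0,0,0,0,0],
    [0,0,0,0,0,0,0],
    [0,0,0,0,0,0,0],
    [0,0,0,0,0,0,0],
    [0,0,0,0,0,0,0],
    [0,0,0,0,0,0,0],
  ],
)

```text
time: 48.9
tool_pos: [0.4366, -0.0321, 0.0478]
tool_rot: [3.141, -0.0, 3.087]
contact_force: [-7.8, 4.1, 22.1]
opening: 0.0004
grip_force: 11.1
```

Emit:
carry_out(
  deltas=[
    [0,0,-1,0,0,0,0],
    [0,0,-2,0,0,0,0],
    [0,0,-3,0,0,0,0],
    [0,0,-3,0,0,0,0],
    [0,-2,-2,0,0,0,0],
    [0,-3,0,0,0,0,0],
    [0,-2,0,0,0,0,0],
    [0,0,0,0,0,0,0],
  ],
)

```text
time: 49.57
tool_pos: [0.434, -0.1056, 0.1571]
tool_rot: [-3.14, 0.003, 3.085]
contact_force: [-1.3, -0.2, 0.4]
opening: 0.0003
grip_force: 0.0
```

Emit:
carry_out(
  deltas=[
    [0,-2,0,0,0,0,0],
    [0,-2,0,0,0,0,0],
    [0,-2,0,0,0,0,0],
    [0,0,0,0,0,0,0],
    [0,0,0,0,0,0,0],
    [0,0,0,0,0,0,0],
    [0,0,0,0,0,0,0],
    [0,0,0,0,0,0,0],
  ],
)

```text
time: 50.23
tool_pos: [0.4301, -0.1615, 0.1564]
tool_rot: [3.141, -0.0, 3.088]
contact_force: [-0.3, 0.6, -0.8]
opening: 0.0003
grip_force: 0.0
```

```bash
python3 - <<'E'
from chk import *
box("lid",.5826,.027,.136,.142,.09,.155)
c=cams.read_camera("scene"); cv2.imwrite("pics/s9.png",cv2.resize(c["image"][160:280,190:350],None,fx=3,fy=3))
E
```

```text
lid [582.9  26.5 109.9 140.1  -3.3]
```

View pics/s9.png

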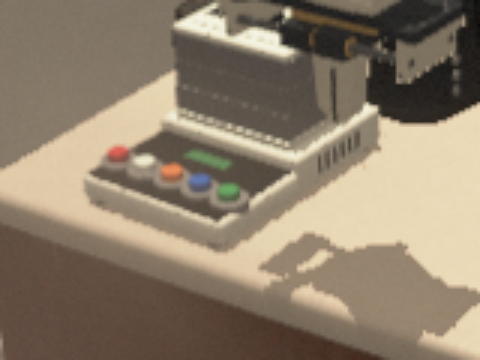

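The pile with its lid is square, all five keys are up (row from 118,153 to 229,191), and the arm touches nothing. Handing in.

```bash
python3 -c "
from cell import robot
print(robot.hand_in())"
```

```text
the job is handed in; nothing more can be done
None
```

The job is handed in: the three trays and the lid are stacked squarely on the dehydrator, and red, orange, blue and green were each pressed fully down in order. All keys were up and the arm was clear at hand-in; it returned no verdict.

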